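# Stamp the maker's mark on a fragile gift box

### The arm

A 6-joint arm with a two-finger parallel gripper is mounted at the origin on the work surface. World frame = base frame: x ahead of the robot, y to its left, z up, the work surface at z = 0. Lengths are in m, angles in rad, forces in N, time in s.
With the tool pointing down it reaches from about 0.275 to 0.725 m from the base axis. Payload 5.6 kg.
Tool frame: the origin (TCP) lies on the centre line of the jaws, within the pads' length; the fingertips stand 17 mm ahead of it and the grasp point (between the pads) lies 2 mm behind it; z points along the fingers, y is the direction in which the jaws open and shut (so a half turn about z gives the same grasp; the last joint's range is limited). The gripper opens to 85 mm and grips with 20 to 120 N. Pads are 22 mm wide; open, the fingers measure 114 mm over their backs; the gripper's body (76 mm by 85 mm) begins 54 mm behind the grasp point. The pads swing forward as they close: fully open they stand 13 mm farther back than shut.
Start: joints at [1.601, 0.255, 0.108, 0, -1.424, -0.285], TCP at [0.139, 0.532, 0.248] pointing down, gripper open.
Joint ranges: [-2.95, 2.95], [-1.21, 1.97], [-1.09, 1.5], [-2.87, 1.71], [-2.94, -0.07], [-3.05, 3.05]. Speed limits (rad/s): [2.57, 2.57, 3.14, 3.14, 3.14, 3.14].

### API

Orientations are given as a 3x3 rotation matrix whose columns are the frame's x, y, z axes.
In Python, from station import sense, grab_frame, finish_job, look_for, outline_of gives the robot as it stands. The module is installed in compiled form; this text tells all that it offers.
- The arm moves only by the shell command python3 -m pendant 'ROWS' [FORCE]. ROWS is JSON, a list of rows, each an object with "grip": the closure, from -1 (fully open) to 1 (shut); "dp": the shift along the world's x, y, z in mm, a list of three; "twist": the turn about the world's z in degrees. A call has 1 to 5 rows; each row is the pose to reach, as a shift and turn from the pose commanded when the call began; what a row does not reach only later rows make up. A row lasts 1/10 s, in which the tool goes at most 50 mm and 8.59 degrees, less where a joint would pass 70% of its speed; a pose out of reach is approached as far as the arm can. A call with a gripper value outside its range is refused whole. The fingers move at their own pace and stop on an object; FORCE is the grip in N (left out, the last holds). Time passes only in rows, so rows that repeat a pose let the fingers close. It gives the time, the measured TCP pose, the force and the opening at its end, in the units of the state.
- sense(): the state, without advancing time (a new reading comes with each control period).
- grab_frame(name): name is "scene" or "side" or "wrist"; returns a dict with "color" (480x640x3 uint8, red, green, blue), "intrinsics" (3x3 intrinsics, pixels), "camera_from_world" (4x4, takes a point from world to camera coordinates). Camera axes: x right, y down, z forward; pixel columns grow to the right and rows downward; lengths in m; the calibration is good to about 2 mm. A picture is of the moment at which its call begins. There is no depth.
- finish_job(): hands the job in, once; it reports no verdict.
Trained networks look in a picture, given as the dict that the camera call returned (one of the last four; its "shot" number tells which), for a name from the list of things; names that differ only in an ending like _2 or _b are one class to them, and where a whole thing is asked for, a point or a joint stands for the part that bears it (a point fixed in the world has none). Each returns a list of dicts, best first, with "p" (0 to 1); they miss things now and then, are a little off and sometimes report something else, mostly with a low value. They report only what shows in the picture. A call takes as long as a camera call. They do not tell look-alikes from the thing itself.
- look_for(query, picture): "box" ([left, top, right, bottom] as shares, 0 to 1, of the picture: columns of its width, rows of its height, round what is visible of it).
- outline_of(query, picture): "mask" (480x640 bool, what is visible of it) and "box" ([left, top, right, bottom] as shares, 0 to 1, of the picture: columns of its width, rows of its height, round what is visible of it).
The state is a dict: "time_s": time; "joints": joint angles; "qvel": joint speeds; "tau": joint torques, N m; "position": TCP position; "orientation": TCP orientation; "wrist_force": force on the tool from outside, world axes, zero at the start; "moment": the same for the moment, N m; "finger_gap": opening from 0.0 (shut) to 1.0 (fully open).
Only numpy, scipy, OpenCV 4.12 (cv2) and the standard library are available. Lean on these libraries where they do the work, as an engineer would, in place of code of your own. Each camera call takes 0.05 s, during which the arm holds its last target.

### The job

Take the taller, narrower of the two thin wooden boxes off the sloping rack, lay it flat, lid up, between the rails of the stamping press, and slide it fully home against the stop under the press head. Let go of it, then push the black palm plunger on top all the way down to stamp the lid, and let it spring back up. The box is paper-thin balsa and cracks easily: hold it only lightly (up to about 30 N per finger), set it down rather than drop it, push it gently without knocks, never work the plunger unless the box is home, and leave the other box and everything else on the table alone.

Things in the scene. Friction and masses are not known exactly. Their poses are not given: they have to be found in the camera images.
- tall_box: The box to be stamped: closed, thin pale-wood box 150 long (x) x 44 wide (y) x 36 high (z), about 90 g, a dark line round it at the lid joint. Origin: centre of its underside; x along its length, z out through its lid. It starts lying on the 35 degree rack, lid up, its x up the slope, in either of the two places. Grasp it across its width; either end may go first into the press.
- flat_box: The other box, to be left alone: same wood and length, 150 x 62 wide x 20 high mm. Origin: centre of its underside; axes as for the tall box. It lies in the other place on the rack.
- rack: Fixed wooden rack, left or right: a board 250 mm wide (y), 205 mm up the slope, rising at 35 degrees along rack +x, away from the robot; at its low edge a 14 mm ledge holds the boxes. The high edge is 140 mm above the table. The boxes' centre lines lie at rack y = +58 and -58 mm (within 4 mm). Origin: on the table under the rack's middle; z up.
- rail_mid (a point): Middle of the bare steel hanging rail on the rack: a fixed rod 12 mm thick, 236 mm long along rack y, straight above the middles of the two boxes (rack x = -22 mm), 234 mm above the table, carried by two bent rods from behind the rack at y = -118 and +118. It bars the way straight down to the boxes: take a box with the tool tilted square to the board, and lift it out square to the board.
- press: Fixed grey stamping press, on the other side from the rack: base 250 (x) x 150 (y) mm, its flat top (the bed) 20 mm above the table. Origin: at table height under the base's centre; z up, x is the way the box is slid in. The stop is the column's face at x = +75 mm. The head (90 mm wide) covers x = +30 to +120 mm, underside 76 and top 114 mm above the table. Nothing is above the bed before x = +30.
- box_home (a point): Point on the bed, 20 mm above the table, at press x = y = 0, where the centre of the box's underside lies when it is home. Two steel rails 7 mm high, 54 mm apart inside, guide the box from press x = -80 to +75 mm; from x = -80 to -120 mm they flare out to about 84 mm apart.
- plunger_top (a point): Top centre of the black round palm plunger (46 to 50 mm across) on the press head, at press x = +52 mm; 162 mm above the table when up. It moves straight down 16 mm.
- plunger (a joint): Plunger travel in m: 0 = up (sprung, about 4.5 N to start), 0.016 = fully down (about 12 N).
- mug: Blue enamel mug, 68 mm across, 75 high, between rack and press. Origin: centre of its underside. Leave alone.
- wood_slice: Round cork-brown wood slice, 90 mm across, 18 thick, lying near the robot in the middle. Origin: centre of its underside. Leave alone.
- spray: Blue bottle 72 mm across, 200 high, at the far left. Origin: centre of its underside. Leave alone.
- tub: White open plastic tub 150 x 110 x 70 mm at the far right. Origin: centre of its underside. Leave alone.
- thread: Red cone of thread, 72 mm across the foot, 140 high, at the back. Origin: centre of its underside. Leave alone.
- jar: Glass jar 72 mm across, 100 high, at the back. Origin: centre of its underside. Leave alone.
- brush: Paint brush 180 mm long lying near the robot on the right. Leave alone.
- glue_gun: Small blue hot-glue gun, 32 mm thick, lying on its side near the robot on the left. Leave alone.
There are look-alikes about, which are no part of the job. Leave any red look-alike of the tall_box alone.

How it is judged:
By the outcome, as a careful person would: the job done as asked, in the order asked, and still so for the second after the job is handed in, with the robot touching nothing.
It also fails if it takes over 61 s, if anything falls off the work surface, if the arm or the gripper's body presses on something with over 40 N, if the wrist force passes 120 N, or if a joint passes its speed limit or range.

## Working session

There is one attempt and no reset: what is moved stays moved. The work goes in short steps, Python scripts to look and compute and a shell command to move; the robot and the scene stay as the last step left them, time stands still between calls to the robot, and variables do not carry over. Pictures are saved under pics/ and viewed, and the job is handed in when it is done.

```bash
ls; mkdir -p pics
python3 - <<'E'
from station import *
import cv2,json
s=sense()
for k,v in s.items(): print(k,v)
for n in ("scene","side","wrist"):
    g=grab_frame(n); cv2.imwrite(f"pics/{n}0.png",g["color"][:,:,::-1]); print(n,g["shot"],g["intrinsics"],g["camera_from_world"])
E
python3 -m pendant --help | head -40
```

```text
pics
time_s 0.0
joints [ 1.60058098e+00  2.55779816e-01  1.06980482e-01 -4.73239539e-04
 -1.42390381e+00 -2.84603900e-01]
qvel [ 0.00016176 -0.00016333 -0.00141967  0.00056713 -0.00054221  0.00168238]
tau [ 4.75569159e-04 -3.86624050e+01  2.37934899e+01  5.36482349e+00
 -6.22356398e-03 -9.62522051e-06]
position [0.13846274 0.5317986  0.24736917]
orientation [[ 9.67691318e-01 -2.52137550e-01 -4.11150578e-04]
 [-2.52137870e-01 -9.67689417e-01 -1.91989071e-03]
 [ 8.62104765e-05  1.96152821e-03 -9.99998072e-01]]
wrist_force [-0.95900527 -0.26109839 -0.35717469]
moment [ 0.03799447 -0.0315705   0.0457411 ]
finger_gap 0.9998933531382663
scene 1 [[459.08622362   0.         321.02377469]
 [  0.         459.08622362 242.17145373]
 [  0.           0.           1.        ]] [[ 0.82164347  0.56990749  0.01036633 -0.44063056]
 [ 0.40066347 -0.56451542 -0.72165859 -0.08357571]
 [-0.40542668  0.59709948 -0.69217153  1.74189993]
 [ 0.          0.          0.          1.        ]]
side 2 [[545.85681408   0.         318.00999465]
 [  0.         545.85681408 235.3719801 ]
 [  0.           0.           1.        ]] [[-0.99945083 -0.0270934   0.01907853  0.49140668]
 [-0.03082979  0.54921768 -0.83511045  0.13814277]
 [ 0.01214771 -0.83524002 -0.54975135  1.48440892]
 [ 0.          0.          0.          1.        ]]
wrist 3 [[414.34268011   0.         324.30003361]
 [  0.         414.34268011 236.80891817]
 [  0.           0.           1.        ]] [[-0.25161787 -0.9678241   0.00222637  0.5499161 ]
 [-0.9159683   0.23887788  0.32239638 -0.04224349]
 [-0.31255481  0.0790814  -0.94660214  0.38084176]
 [ 0.          0.          0.          1.        ]]invalid input: not JSON, or not a number
```

View pics/scene0.png

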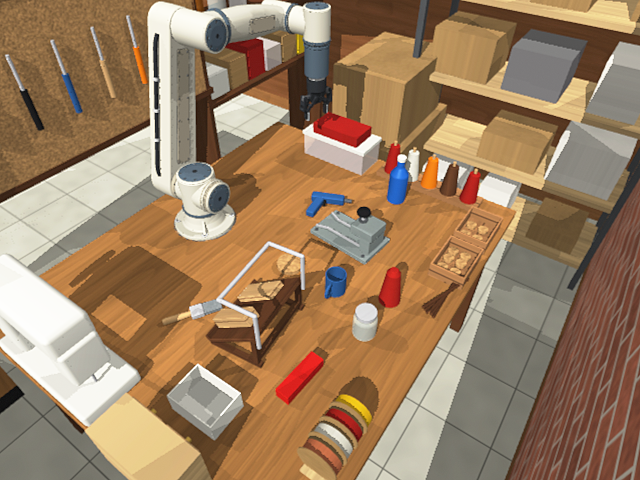

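View pics/side0.png

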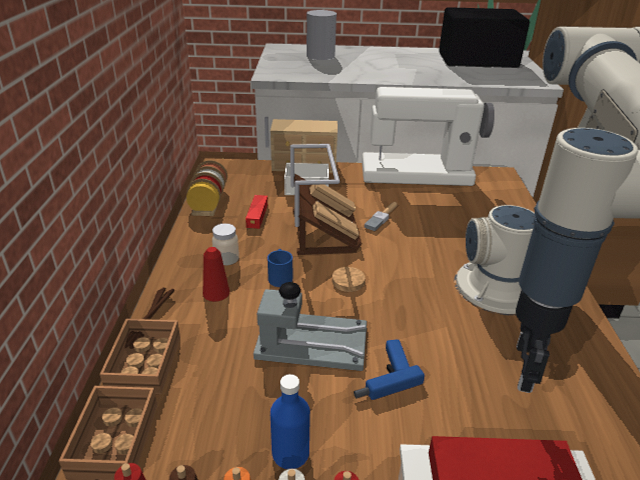

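View pics/wrist0.png

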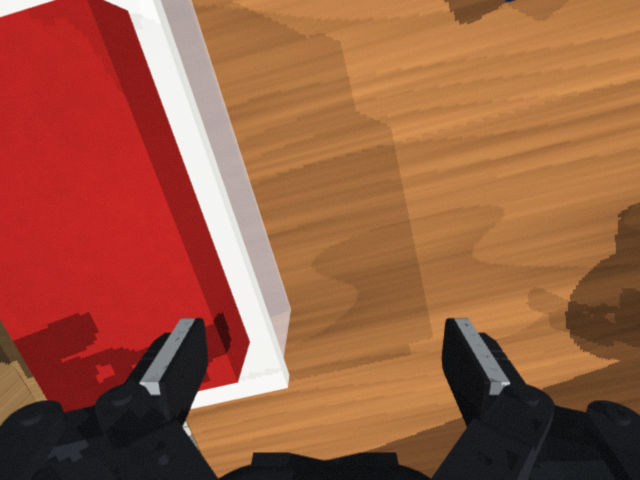

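Run:
```python
import cv2
a=cv2.imread("pics/scene0.png")
cv2.imwrite("pics/c1.png",cv2.resize(a[225:375,170:350],None,fx=4.4,fy=4,interpolation=cv2.INTER_CUBIC))
cv2.imwrite("pics/c2.png",cv2.resize(a[190:270,290:410],None,fx=6.5,fy=6.5,interpolation=cv2.INTER_CUBIC))
b=cv2.imread("pics/side0.png")
cv2.imwrite("pics/c3.png",cv2.resize(b[130:260,270:400],None,fx=4.6,fy=4.6,interpolation=cv2.INTER_CUBIC))
cv2.imwrite("pics/c4.png",cv2.resize(b[270:380,240:380],None,fx=5.4,fy=5.4,interpolation=cv2.INTER_CUBIC))
```

```text
(no output)
```

View pics/c1.png

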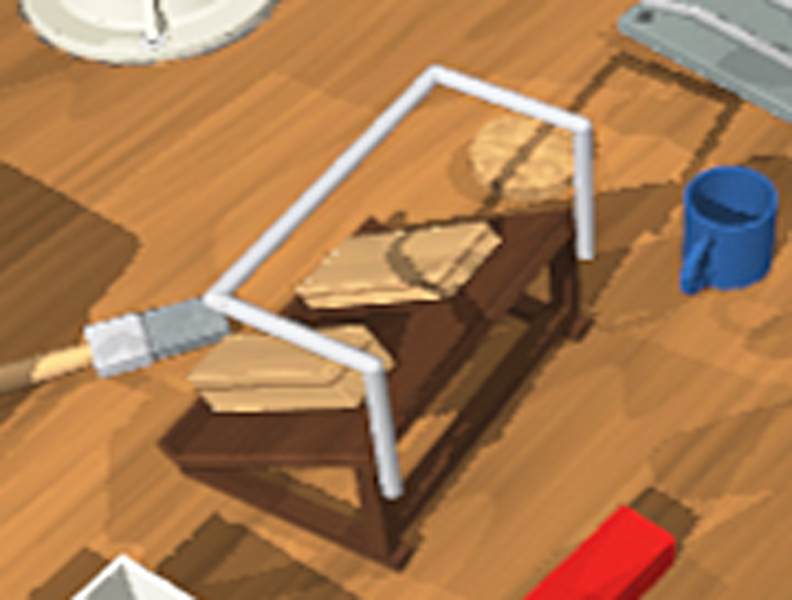

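View pics/c2.png

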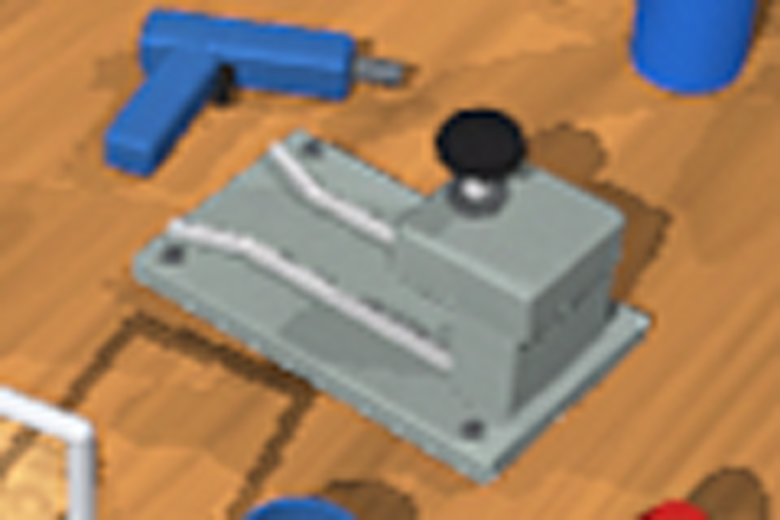

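View pics/c3.png

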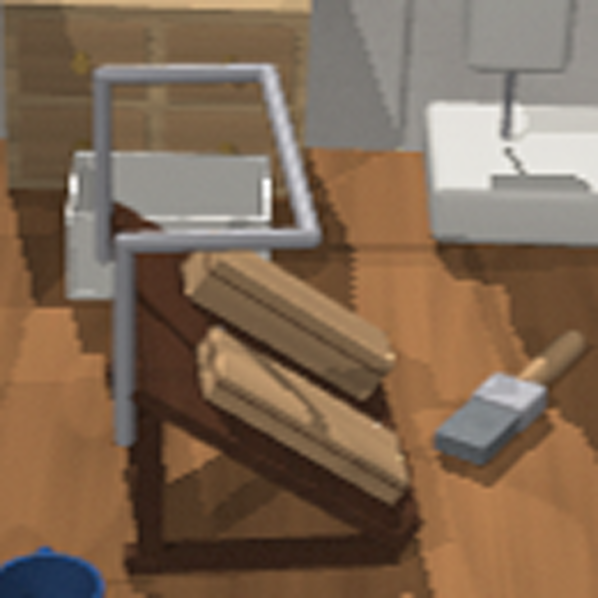

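View pics/c4.png

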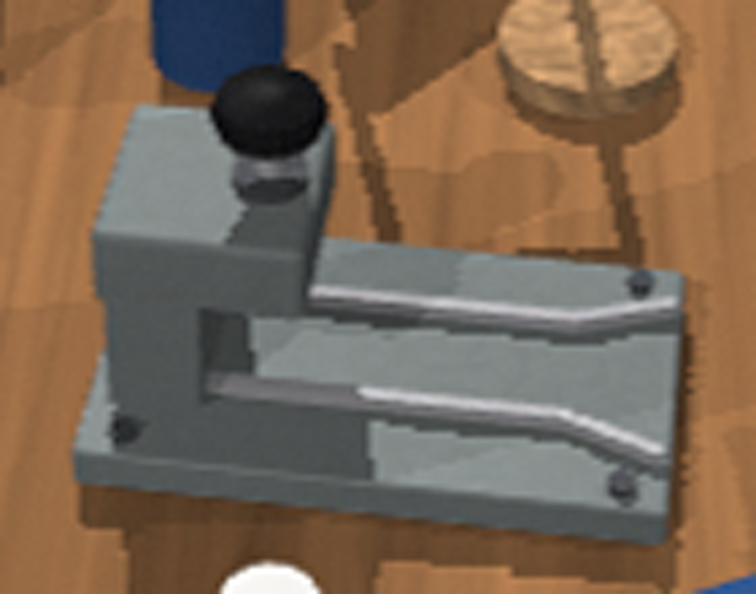

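```bash
cat > h.py <<'E'
import numpy as np, cv2
from scipy.optimize import least_squares
K={'scene':np.array([[459.08622362,0,321.02377469],[0,459.08622362,242.17145373],[0,0,1]]),
'side':np.array([[545.85681408,0,318.00999465],[0,545.85681408,235.3719801],[0,0,1]])}
T={'scene':np.array([[0.82164347,0.56990749,0.01036633,-0.44063056],[0.40066347,-0.56451542,-0.72165859,-0.08357571],[-0.40542668,0.59709948,-0.69217153,1.74189993],[0,0,0,1]]),
'side':np.array([[-0.99945083,-0.0270934,0.01907853,0.49140668],[-0.03082979,0.54921768,-0.83511045,0.13814277],[0.01214771,-0.83524002,-0.54975135,1.48440892],[0,0,0,1]])}
def proj(c,p,K_=None,T_=None):
    p=np.atleast_2d(p); k=K[c] if K_ is None else K_; t=T[c] if T_ is None else T_
    q=p@t[:3,:3].T+t[:3,3]; q=q@k.T; return q[:,:2]/q[:,2:]
def place(pose,p):
    x,y,a=pose[:3]; c,s=np.cos(a),np.sin(a); p=np.atleast_2d(p)
    return p@np.array([[c,s,0],[-s,c,0],[0,0,1]])+[x,y,0]
def px(crop,u,v):
    o={'c1':(170,225,4.4,4),'c2':(290,190,6.5,6.5),'c3':(270,130,4.6,4.6),'c4':(240,270,5.4,5.4)}[crop]
    return np.array([o[0]+(u+.5)/o[2]-.5,o[1]+(v+.5)/o[3]-.5])
def fit(obs,x0):
    # obs list (cam, pt, pix)
    f=lambda q:np.concatenate([(proj(c,place(q,p))[0]-u) for c,p,u in obs])
    r=least_squares(f,x0,loss='soft_l1'); return r.x,f(r.x).reshape(-1,2)
E
python3 - <<'E'
from h import *
P=[('scene',(-.125,.075,.02),px('c2',302,130)),('scene',(-.125,-.075,.02),px('c2',135,262)),('scene',(.125,-.075,.02),px('c2',490,470)),('scene',(.125,.075,.02),px('c2',648,318)),
('side',(-.125,-.075,.02),px('c4',682,270)),('side',(-.125,.075,.02),px('c4',665,514)),('side',(.125,.075,.02),px('c4',77,455))]
p,r=fit(P,[.5,.3,0]); print('press',p,np.degrees(p[2])); print(r.round(1))
R=[('scene',(-.022,.118,.234),px('c1',435,74)),('scene',(-.022,-.118,.234),px('c1',215,299)),('side',(-.022,.118,.234),px('c3',310,239)),('side',(-.022,-.118,.234),px('c3',270,72))]
q,r=fit(R,[.5,-.2,0]); print('rack',q,np.degrees(q[2])); print(r.round(1))
for c in K: print(c, -T[c][:3,:3].T@T[c][:3,3], proj(c,place(p,[.052,0,.162])))
np.save('poses.npy',np.array([p,q]))
Tw=np.array([[-0.25161787,-0.9678241,0.00222637,0.5499161],[-0.9159683,0.23887788,0.32239638,-0.04224349],[-0.31255481,0.0790814,-0.94660214,0.38084176]])
print('wristcam',-Tw[:,:3].T@Tw[:,3]-np.array([.1385,.5318,.2474]))
E
```

```text
press [ 0.50017549  0.23514593 -0.09380077] -5.374388023842161
[[-0.1 -0.2]
 [-0.1 -0.7]
 [ 0.6 -0.5]
 [ 0.9 -0. ]
 [ 0.7 -0.5]
 [ 0.6 -0.2]
 [-1.2 -0.8]]
rack [ 0.48206007 -0.25090141  0.11411638] 6.5383869952171665
[[ 0.7  0.2]
 [ 0.1  0.5]
 [ 0.6 -0.2]
 [ 0.3  0.1]]
scene [ 1.10173966 -0.83614866  1.14994813] [[364.38603791 209.65200357]]
side [0.47736356 1.17728116 0.92204496] [[289.40887535 286.04910923]]
wristcam [ 0.08020894 -0.01960441  0.12550046]
```

```bash
cat >> h.py <<'E'
S35,C35=np.sin(np.radians(35)),np.cos(np.radians(35))
# rack board top surface: high edge z=.140 -> mid z
ZM=.140-.1025*S35
def slope(s,y,n): # s along slope from board middle, n normal -> rack coords
    return np.array([s*C35-n*S35,y,ZM+s*S35+n*C35])
def boxpts(s,y,w,h,yaw=0):
    P=[]
    for n in(0,h):
        for a,b in((-1,-1),(-1,1),(1,1),(1,-1)):
            dx,dy=a*.075,b*w/2
            P.append(slope(s+dx*np.cos(yaw)-dy*np.sin(yaw),y+dx*np.sin(yaw)+dy*np.cos(yaw),n))
    return np.array(P)
def draw(img,uv,col,k=1,o=(0,0)):
    uv=(uv-o)*k
    for i,j in [(0,1),(1,2),(2,3),(3,0),(4,5),(5,6),(6,7),(7,4),(0,4),(1,5),(2,6),(3,7)]:
        cv2.line(img,tuple(int(t) for t in uv[i]),tuple(int(t) for t in uv[j]),col,1,cv2.LINE_AA)
E
python3 - <<'E'
from h import *
p,q=np.load('poses.npy')
for c,o,sz in(('scene',(190,225),(180,150)),('side',(270,130),(130,130))):
    a=cv2.imread(f"pics/{c}0.png"); k=4.4
    b=cv2.resize(a[o[1]:o[1]+sz[1],o[0]:o[0]+sz[0]],None,fx=k,fy=k,interpolation=cv2.INTER_CUBIC)
    draw(b,proj(c,place(q,boxpts(-.022,-.058,.044,.036))),(0,255,0),k,o)
    draw(b,proj(c,place(q,boxpts(-.022,.058,.062,.020))),(255,0,0),k,o)
    e=np.array([slope(s,y,0) for s,y in((-.1025,-.125),(-.1025,.125),(.1025,.125),(.1025,-.125))])
    u=(proj(c,place(q,e))-o)*k
    cv2.polylines(b,[u.astype(int)],True,(0,255,255),1,cv2.LINE_AA)
    cv2.imwrite(f"pics/ov_{c}.png",b)
E
```

```text
(no output)
```

View pics/ov_scene.png

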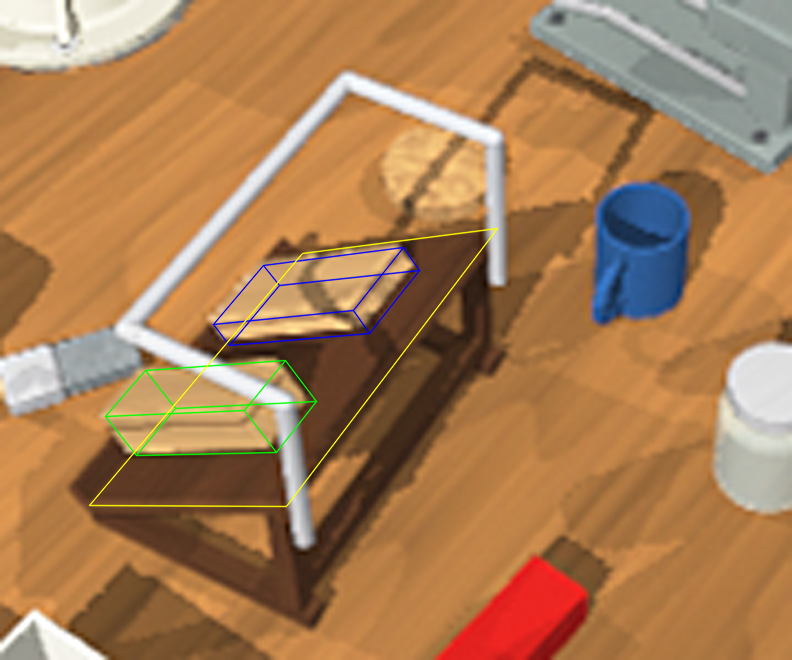

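View pics/ov_side.png

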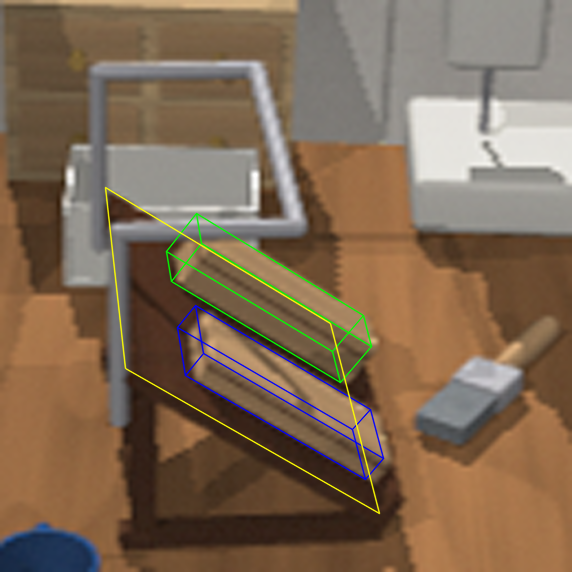

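Run:
```python
import cv2
b=cv2.imread("pics/side0.png")
cv2.imwrite("pics/d1.png",cv2.resize(b[178:248,304:364],None,fx=10,fy=8.5,interpolation=cv2.INTER_CUBIC))
a=cv2.imread("pics/scene0.png")
cv2.imwrite("pics/d2.png",cv2.resize(a[275:345,200:280],None,fx=10,fy=8.5,interpolation=cv2.INTER_CUBIC))
```

```text
(no output)
```

View pics/d1.png

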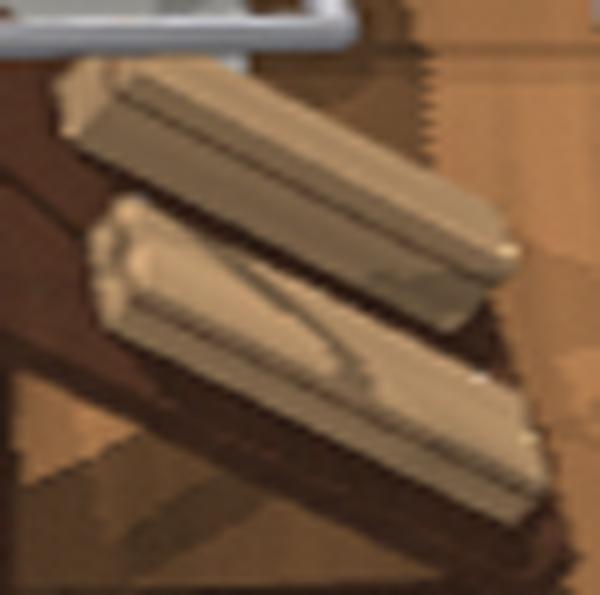

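View pics/d2.png

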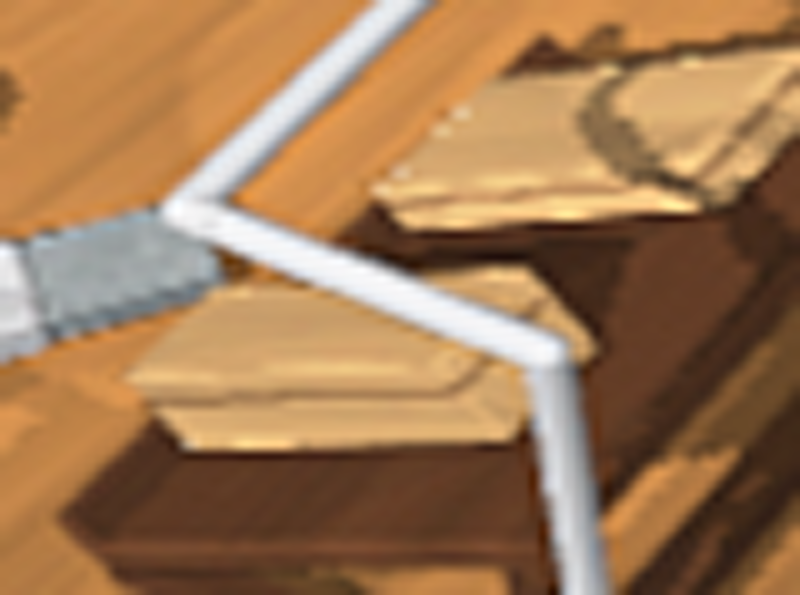

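```bash
cat >> h.py <<'E'
def dpx(d,u,v):
    o=(304,178) if d=='d1' else (200,275)
    return np.array([o[0]+(u+.5)/10-.5,o[1]+(v+.5)/8.5-.5])
E
python3 - <<'E'
from h import *
p,q=np.load('poses.npy')
obs=[('side',5,dpx('d1',512,278)),('side',1,dpx('d1',455,330)),('side',2,dpx('d1',72,140)),('side',6,dpx('d1',115,85)),('side',4,dpx('d1',500,203)),
('scene',4,dpx('d2',130,375)),('scene',0,dpx('d2',185,450)),('scene',3,dpx('d2',517,442)),('scene',7,dpx('d2',450,385)),('scene',6,dpx('d2',530,265)),('scene',2,dpx('d2',595,347)),('scene',5,dpx('d2',215,290))]
def run(obs,w,h,y0):
    def f(v,full=False):
        B=boxpts(-.022,v[0],w,h,v[3])+[v[1],0,v[2]]
        W=place(q,B)
        r=np.concatenate([proj(c,W[i])[0]-u for c,i,u in obs])
        return (r,W,B) if full else r
    r=least_squares(f,[y0,0,0,0],loss='soft_l1')
    return r.x,f(r.x,True)
v,(r,W,B)=run(obs,.044,.036,-.058)
print('tall',v); print(r.reshape(-1,2).round(1)); print('rackcoords\n',B.round(4)); print('world\n',W.round(4))
v2,(r2,W2,B2)=run([(a,b,c) for a,b,c in obs],.062,.020,-.058); print('as flat cost',(r2**2).sum(),(r**2).sum())
np.save('box.npy',W)
E
```

```text
tall [-0.05829135 -0.00532142 -0.00038558  0.00471149]
[[ 1.4 -1.6]
 [ 0.1  0.5]
 [-0.1  0.1]
 [ 2.5 -2.2]
 [ 0.5  0.2]
 [-0.2  0.6]
 [ 1.4  0.5]
 [ 0.1  0.5]
 [-0.5 -2.3]
 [ 0.6  0.5]
 [ 1.2  0.3]
 [ 0.4  0.1]]
rackcoords
 [[-0.0847 -0.0806  0.0252]
 [-0.0849 -0.0366  0.0251]
 [ 0.038  -0.0359  0.1112]
 [ 0.0382 -0.0799  0.1113]
 [-0.1053 -0.0806  0.0547]
 [-0.1055 -0.0366  0.0546]
 [ 0.0174 -0.0359  0.1407]
 [ 0.0175 -0.0799  0.1408]]
world
 [[ 0.4071 -0.3407  0.0252]
 [ 0.4019 -0.297   0.0251]
 [ 0.5239 -0.2823  0.1112]
 [ 0.5291 -0.326   0.1113]
 [ 0.3866 -0.343   0.0547]
 [ 0.3814 -0.2993  0.0546]
 [ 0.5034 -0.2846  0.1407]
 [ 0.5086 -0.3283  0.1408]]
as flat cost 107.51112293118734 27.075780344950253
```

Run:
```python
from h import *
a=cv2.imread("pics/side0.png"); o=(470,120);k=2.6
b=cv2.resize(a[120:420,470:640],None,fx=k,fy=k)[:600*1]
b=cv2.resize(a[120:350+60,470:640],None,fx=2.05,fy=2.05)
k=2.05
for h in np.arange(0,.40,.05):
    c=np.array([.1385,.5318,.2474+h]); d=np.array([-1,0,0])
    for r in(0.04,.05,.06):
        u=(proj('side',np.array([c-r*d,c+r*d]))-o)*k
        for t in u: cv2.circle(b,tuple(int(x) for x in t),2,{.04:(0,255,0),.05:(0,255,255),.06:(0,0,255)}[r],-1)
    cv2.putText(b,f"{h*1000:.0f}",tuple(int(x) for x in (proj('side',c)[0]-o)*k),0,.4,(255,255,255))
cv2.imwrite("pics/w.png",b)
```

```text
(no output)
```

View pics/w.png

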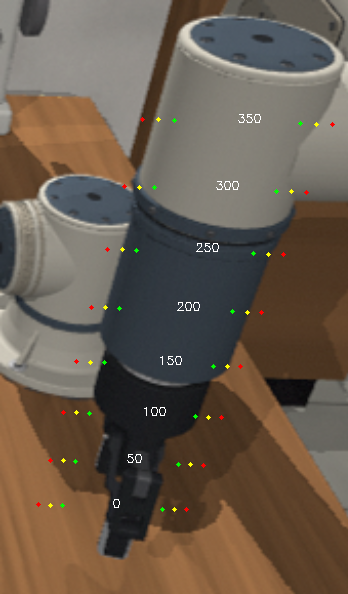

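```bash
python3 -m pendant '[{"grip":-1,"dp":[12,-42,0],"twist":-8},{"grip":-1,"dp":[23,-85,0],"twist":-16},{"grip":-1,"dp":[35,-127,0],"twist":-24},{"grip":-1,"dp":[46,-170,0],"twist":-32},{"grip":-1,"dp":[58,-212,0],"twist":-40}]'; python3 -c "
from station import *;s=sense();print(s['joints'],s['position'])"
```

```text
time_s: 0.65
position: [0.1967, 0.3183, 0.248]
orientation: [[0.575, -0.818, -0.0], [-0.818, -0.575, -0.0], [0.0, 0.0, -1.0]]
wrist_force: [0.9, 0.4, 1.1]
finger_gap: 1.0
[ 1.44253080e+00 -1.02291682e-01 -2.85584546e-01 -1.04638792e-04
 -1.38783401e+00 -8.29935939e-01] [0.19668939 0.31825371 0.2480092 ]
```

```bash
python3 -m pendant '[{"grip":-1,"dp":[15,-42,0],"twist":-8},{"grip":-1,"dp":[30,-85,0],"twist":-16},{"grip":-1,"dp":[45,-127,0],"twist":-24},{"grip":-1,"dp":[60,-170,0],"twist":-32},{"grip":-1,"dp":[75,-212,0],"twist":-40}]';python3 -m pendant '[{"grip":-1,"dp":[12,-42,0],"twist":-8},{"grip":-1,"dp":[23,-85,0],"twist":-16},{"grip":-1,"dp":[35,-127,0],"twist":-24},{"grip":-1,"dp":[46,-170,0],"twist":-32},{"grip":-1,"dp":[58,-212,0],"twist":-40}]'; python3 -c "
from station import *;s=sense();print(s['joints'],s['position'])"
```

```text
time_s: 1.15
position: [0.2714, 0.1064, 0.2484]
orientation: [[-0.085, -0.996, 0.001], [-0.996, 0.085, 0.001], [-0.001, -0.001, -1.0]]
wrist_force: [1.9, -0.3, -0.2]
finger_gap: 1.001
time_s: 1.65
position: [0.3293, -0.1058, 0.2484]
orientation: [[-0.706, -0.708, 0.001], [-0.708, 0.706, 0.0], [-0.001, -0.0, -1.0]]
wrist_force: [1.0, 1.1, 0.9]
finger_gap: 1.003
[ 1.51584196e-01 -1.65282547e-01 -3.36484287e-01 -2.35604480e-04
 -1.39869532e+00 -9.35957798e-01] [ 0.32932656 -0.10580338  0.2483852 ]
```

```bash
python3 -m pendant '[{"grip":-1,"dp":[9,-42,0],"twist":-8},{"grip":-1,"dp":[18,-85,0],"twist":-16},{"grip":-1,"dp":[27,-127,0],"twist":-24},{"grip":-1,"dp":[36,-170,0],"twist":-32},{"grip":-1,"dp":[45,-211,0],"twist":-38.3}]'
python3 - <<'E'
from station import *
import cv2
for n in("wrist","side","scene"):
    g=grab_frame(n); cv2.imwrite(f"pics/{n}1.png",g["color"][:,:,::-1])
    if n=="wrist": 
        import numpy as np; np.savez("w1.npz",K=g["intrinsics"],T=g["camera_from_world"])
s=sense();print(s['joints'],s['position'],s['orientation'])
E
```

```text
time_s: 2.15
position: [0.3744, -0.3168, 0.2479]
orientation: [[-0.993, -0.118, -0.0], [-0.118, 0.993, 0.0], [0.0, 0.0, -1.0]]
wrist_force: [1.1, 1.6, 1.3]
finger_gap: 1.003
[-3.81567502e-01  1.38519928e-01 -4.19218281e-02 -1.50380508e-04
 -1.39316425e+00 -1.06918289e+00] [ 0.37428277 -0.31648357  0.24686173] [[-0.99280329 -0.11972933 -0.00255249]
 [-0.11973264  0.99280547  0.00118362]
 [ 0.00239241  0.00148072 -0.99999604]]
```

View pics/wrist1.png

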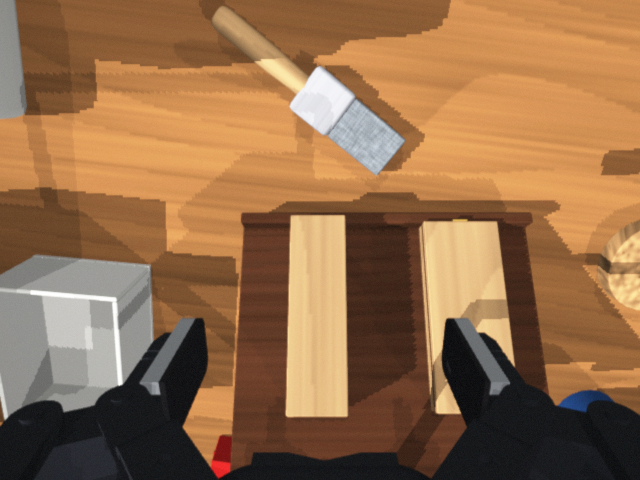

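View pics/side1.png

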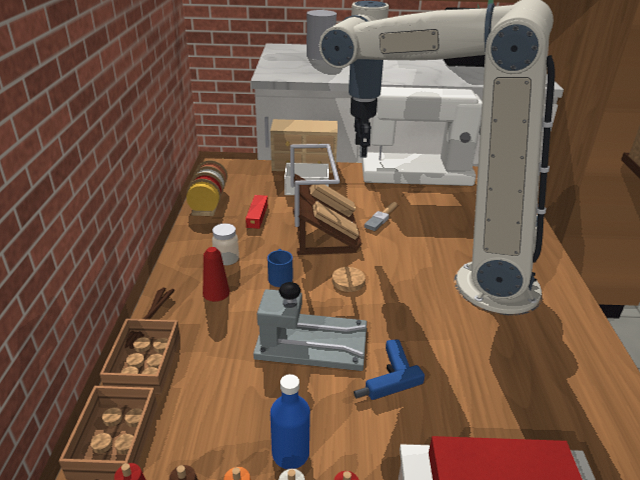

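Run:
```python
from h import *
d=np.load('w1.npz'); W=np.load('box.npy')
u=proj('x',W,d['K'],d['T']); print(u.round(1))
p,q=np.load('poses.npy')
obs=[(4,(291,214.5)),(5,(345.5,214.5)),(6,(347.5,416)),(7,(286.5,416))]
def f(v): # free y, shift along slope, yaw
    B=boxpts(-.022+v[1],v[0],.044,.036,v[2]); B=B+[-.00532,0,-.00039]
    return (proj('x',place(q,B),d['K'],d['T'])[[o[0] for o in obs]]-[o[1] for o in obs]).ravel()
r=least_squares(f,[-.058,0,0]);print(r.x,r.fun.round(1))
B=boxpts(-.022+r.x[1],r.x[0],.044,.036,r.x[2])+[-.00532,0,-.00039]
print(place(q,B).round(4)); np.save('box2.npy',place(q,B))
print('rail in wrist', proj('x',place(q,[[-.022,-.118,.234],[-.022,.118,.234]]),d['K'],d['T']))
```

```text
[[291.9 230.8]
 [341.7 230.8]
 [344.2 414.1]
 [288.  414.2]
 [288.6 217.6]
 [343.7 217.6]
 [346.7 420.9]
 [283.7 421. ]]
[-0.05685319 -0.00302682  0.00193106] [-0.2 -0.5  0.2 -0.4  0.9  0.4 -0.9  0.3]
[[ 0.4044 -0.3393  0.0235]
 [ 0.3993 -0.2956  0.0234]
 [ 0.5214 -0.2813  0.1095]
 [ 0.5264 -0.325   0.1095]
 [ 0.3839 -0.3417  0.053 ]
 [ 0.3788 -0.298   0.0529]
 [ 0.5008 -0.2837  0.1389]
 [ 0.5059 -0.3274  0.139 ]]
rail in wrist [[178.61850866 503.26800761]
 [696.98815242 504.95777312]]
```

```bash
python3 -m pendant '[{"grip":-0.4,"dp":[10,-1,-40],"twist":0},{"grip":-0.4,"dp":[18,-2,-75],"twist":0},{"grip":-0.4,"dp":[26,-2,-110],"twist":0},{"grip":-0.4,"dp":[26,-2,-140],"twist":0},{"grip":-0.4,"dp":[26,-2,-160],"twist":0}]' 25; python3 -m pendant '[{"grip":-0.4,"dp":[0,0,-10],"twist":0},{"grip":-0.4,"dp":[0,0,-20],"twist":0},{"grip":-0.4,"dp":[0,0,-20],"twist":0}]';python3 - <<'E'
from station import *
import cv2
for n in("wrist","side"):
    g=grab_frame(n); a=g["color"][:,:,::-1]
    if n=="side": a=cv2.resize(a[130:260,270:420],None,fx=5,fy=4.6,interpolation=cv2.INTER_CUBIC)
    cv2.imwrite(f"pics/{n}2.png",a)
s=sense();print(s['position'],s['wrist_force'],s['finger_gap'])
E
```

```text
time_s: 2.8
position: [0.3996, -0.3152, 0.0861]
orientation: [[-0.992, -0.125, -0.002], [-0.125, 0.992, 0.002], [0.002, 0.002, -1.0]]
wrist_force: [0.6, 0.1, 0.9]
finger_gap: 0.706
time_s: 3.1
position: [0.4003, -0.3163, 0.0679]
orientation: [[-0.992, -0.124, -0.001], [-0.124, 0.992, 0.001], [0.001, 0.001, -1.0]]
wrist_force: [-0.7, -0.3, 0.2]
finger_gap: 0.704
[ 0.40111475 -0.31691947  0.06917523] [ 0.93831172 -0.48203537 -0.10062553] 0.7001178899349849
```

View pics/wrist2.png

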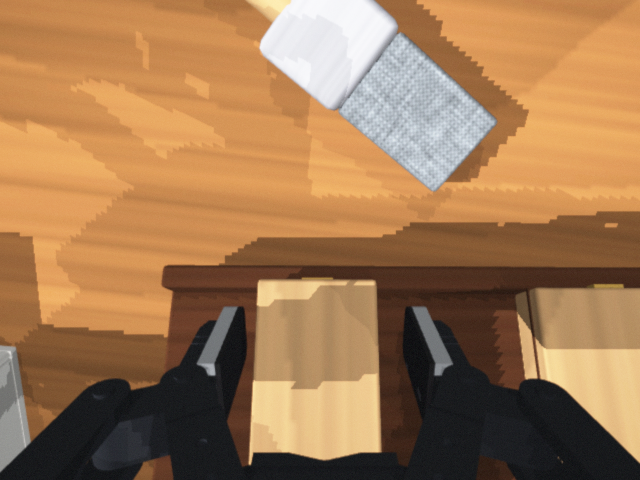

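View pics/side2.png

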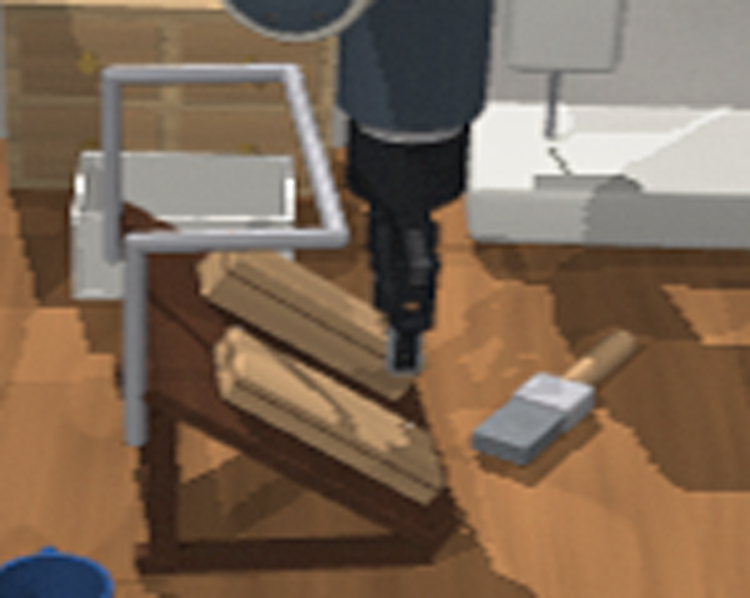

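```bash
python3 -m pendant '[{"grip":-0.4,"dp":[0,-1,-5],"twist":0},{"grip":-0.4,"dp":[0,-1,-8],"twist":0},{"grip":-0.4,"dp":[0,-1,-8],"twist":0}]' 25; python3 -m pendant '[{"grip":-0.2,"dp":[0,0,0],"twist":0},{"grip":0,"dp":[0,0,0],"twist":0},{"grip":0.1,"dp":[0,0,0],"twist":0},{"grip":0.2,"dp":[0,0,0],"twist":0},{"grip":0.2,"dp":[0,0,0],"twist":0}]' 25
python3 - <<'E'
from station import *
import cv2
for n in("wrist","side"):
    g=grab_frame(n); a=g["color"][:,:,::-1]
    if n=="side": a=cv2.resize(a[130:260,270:420],None,fx=5,fy=4.6,interpolation=cv2.INTER_CUBIC)
    cv2.imwrite(f"pics/{n}3.png",a)
s=sense();print(s['position'],s['wrist_force'],s['finger_gap'])
E
```

```text
time_s: 3.5
position: [0.4004, -0.3177, 0.06]
orientation: [[-0.992, -0.123, -0.0], [-0.123, 0.992, 0.0], [0.0, 0.0, -1.0]]
wrist_force: [0.6, 0.4, -0.8]
finger_gap: 0.698
time_s: 4.0
position: [0.4007, -0.3179, 0.0606]
orientation: [[-0.992, -0.124, 0.0], [-0.124, 0.992, -0.0], [-0.0, -0.0, -1.0]]
wrist_force: [-1.0, -0.8, 2.1]
finger_gap: 0.509
[ 0.40069818 -0.31794684  0.06060687] [-1.13724511 -0.09219524  4.80769452] 0.5111918267407486
```

View pics/wrist3.png

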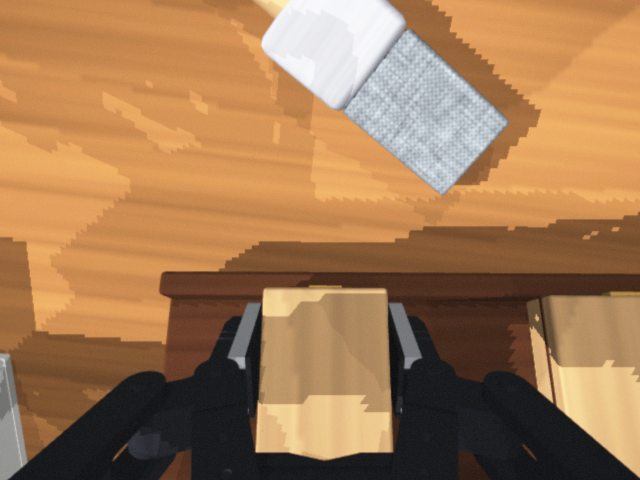

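View pics/side3.png

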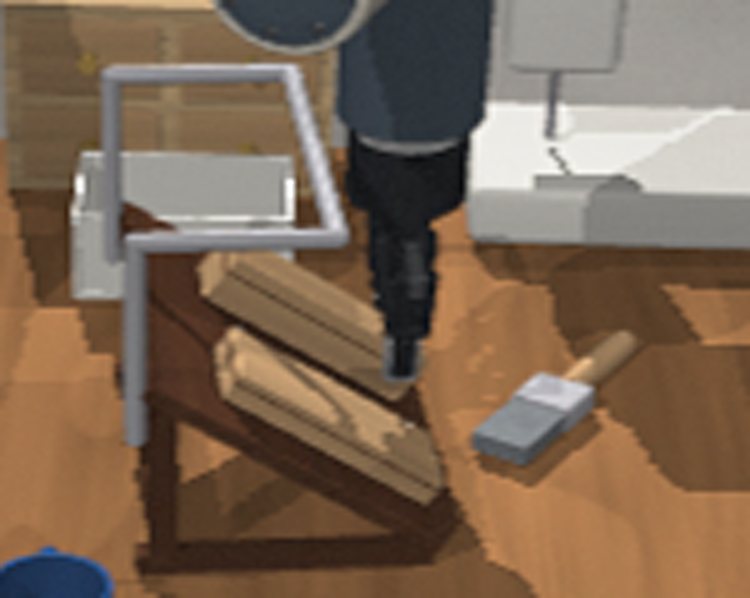

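```bash
python3 -m pendant '[{"grip":0.4,"dp":[0,0,0],"twist":0},{"grip":0.4,"dp":[0,0,3],"twist":0},{"grip":0.4,"dp":[0,0,8],"twist":0},{"grip":0.4,"dp":[-1,0,14],"twist":0},{"grip":0.4,"dp":[-3,0,20],"twist":0}]' 25
python3 - <<'E'
from station import *
import cv2
for n in("wrist","side"):
    g=grab_frame(n); a=g["color"][:,:,::-1]
    if n=="side": a=cv2.resize(a[130:260,270:420],None,fx=5,fy=4.6,interpolation=cv2.INTER_CUBIC)
    cv2.imwrite(f"pics/{n}4.png",a)
s=sense();print(s['position'],s['wrist_force'],s['moment'],s['finger_gap'])
E
```

```text
time_s: 4.6
position: [0.3976, -0.3177, 0.0807]
orientation: [[-0.992, -0.124, -0.0], [-0.124, 0.992, 0.0], [0.0, 0.0, -1.0]]
wrist_force: [0.1, 0.1, -0.4]
finger_gap: 0.509
[ 0.39794363 -0.31801295  0.0813459 ] [ 0.30532716 -0.78281449 -0.64996588] [-0.01736363  0.04912985  0.0171102 ] 0.5096071352764213
```

View pics/side4.png

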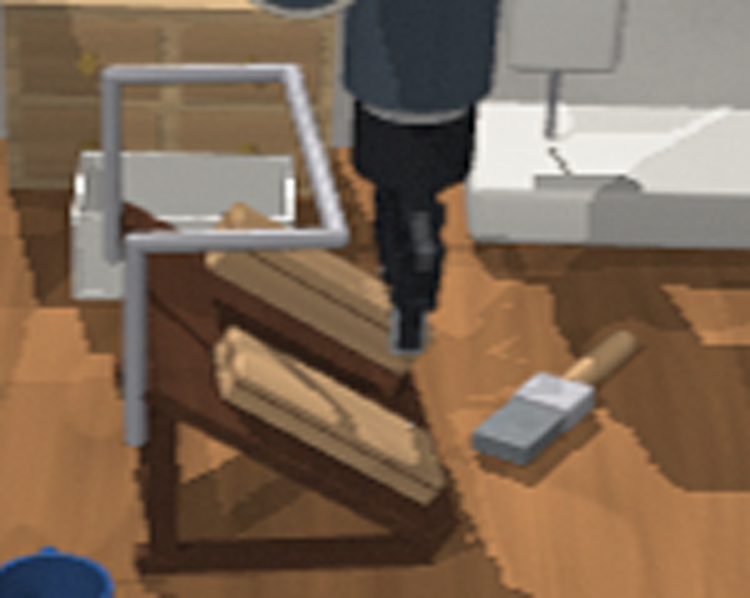

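View pics/wrist4.png

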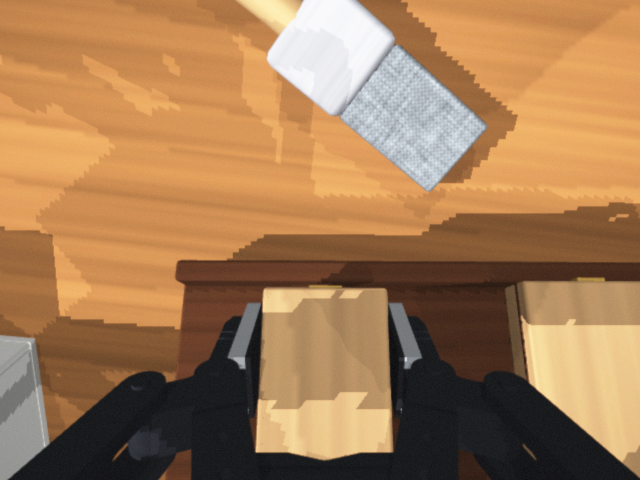

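```bash
python3 -m pendant '[{"grip":0.4,"dp":[-6,-1,12],"twist":0},{"grip":0.4,"dp":[-12,-1,27],"twist":0},{"grip":0.4,"dp":[-18,-2,45],"twist":0},{"grip":0.4,"dp":[-20,-2,58],"twist":0},{"grip":0.4,"dp":[-20,-2,65],"twist":0}]' 25;python3 -m pendant '[{"grip":0.4,"dp":[0,0,0],"twist":0},{"grip":0.4,"dp":[0,0,0],"twist":0}]' 25
python3 - <<'E'
from station import *
import cv2
for n in("side","scene"):
    g=grab_frame(n); a=g["color"][:,:,::-1]
    if n=="side": a=cv2.resize(a[90:220,270:420],None,fx=5,fy=4.6,interpolation=cv2.INTER_CUBIC)
    else:a=cv2.resize(a[200:350,170:350],None,fx=4.4,fy=4,interpolation=cv2.INTER_CUBIC)
    cv2.imwrite(f"pics/{n}5.png",a)
s=sense();print(s['position'],s['wrist_force'],s['moment'],s['finger_gap'])
E
```

```text
time_s: 5.2
position: [0.3775, -0.3202, 0.1472]
orientation: [[-0.992, -0.123, 0.002], [-0.123, 0.992, -0.001], [-0.002, -0.001, -1.0]]
wrist_force: [-0.5, -0.5, 0.1]
finger_gap: 0.509
time_s: 5.4
position: [0.3774, -0.3195, 0.1449]
orientation: [[-0.992, -0.123, -0.0], [-0.123, 0.992, 0.001], [0.0, 0.001, -1.0]]
wrist_force: [-0.3, -0.3, -1.8]
finger_gap: 0.51
[ 0.37718503 -0.31946272  0.14446492] [0.27569052 0.15527607 0.16412624] [ 0.03604913  0.06836499 -0.00960186] 0.509909704489407
```

View pics/side5.png

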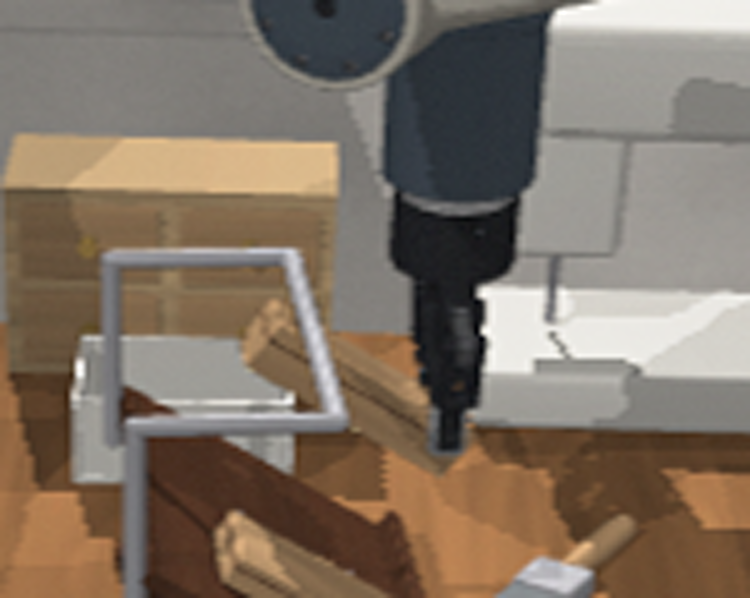

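View pics/scene5.png

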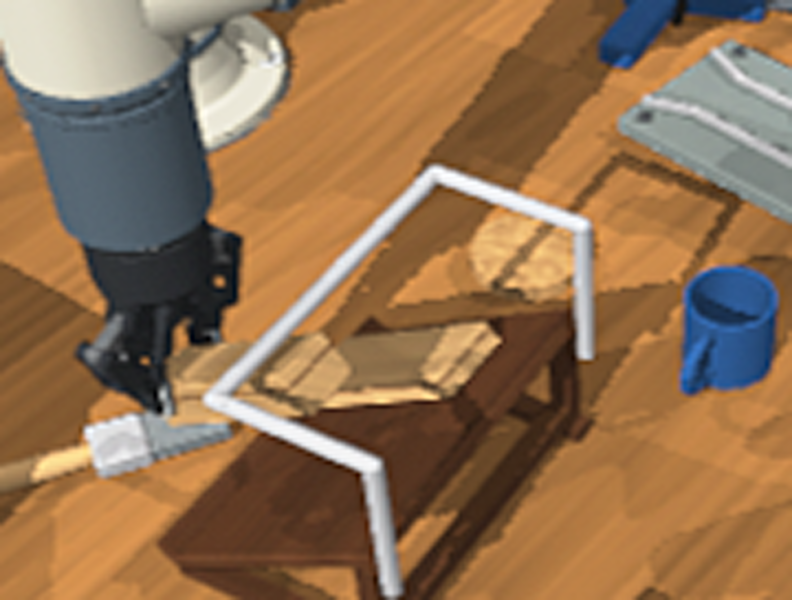

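```bash
python3 -m pendant '[{"grip":0.4,"dp":[0,0,4],"twist":0},{"grip":0.4,"dp":[0,0,8],"twist":0},{"grip":0.4,"dp":[0,0,11],"twist":0},{"grip":0.4,"dp":[-1,0,14],"twist":0},{"grip":0.4,"dp":[-2,0,17],"twist":0}]' 25;python3 -m pendant '[{"grip":0.4,"dp":[-2,0,2],"twist":0},{"grip":0.4,"dp":[-4,0,5],"twist":0},{"grip":0.4,"dp":[-5,-1,7],"twist":0}]' 25
python3 - <<'E'
from station import *
import cv2
for n in("side",):
    g=grab_frame(n); a=g["color"][:,:,::-1]
    if n=="side": a=cv2.resize(a[90:220,270:420],None,fx=5,fy=4.6,interpolation=cv2.INTER_CUBIC)
    cv2.imwrite(f"pics/{n}6.png",a)
s=sense();print(s['position'],s['wrist_force'],s['moment'],s['finger_gap'])
E
```

```text
time_s: 6.0
position: [0.3753, -0.3196, 0.1621]
orientation: [[-0.992, -0.123, -0.001], [-0.123, 0.992, 0.001], [0.001, 0.001, -1.0]]
wrist_force: [0.2, -0.8, -3.6]
finger_gap: 0.513
time_s: 6.3
position: [0.3704, -0.3205, 0.1695]
orientation: [[-0.992, -0.124, 0.0], [-0.124, 0.992, 0.0], [-0.0, 0.0, -1.0]]
wrist_force: [1.0, 1.4, -3.4]
finger_gap: 0.513
[ 0.37031715 -0.32066869  0.16967838] [ 1.06585026  1.92410709 -2.83713564] [ 0.26918715 -0.00843571  0.05707165] 0.5067877562641908
```

View pics/side6.png

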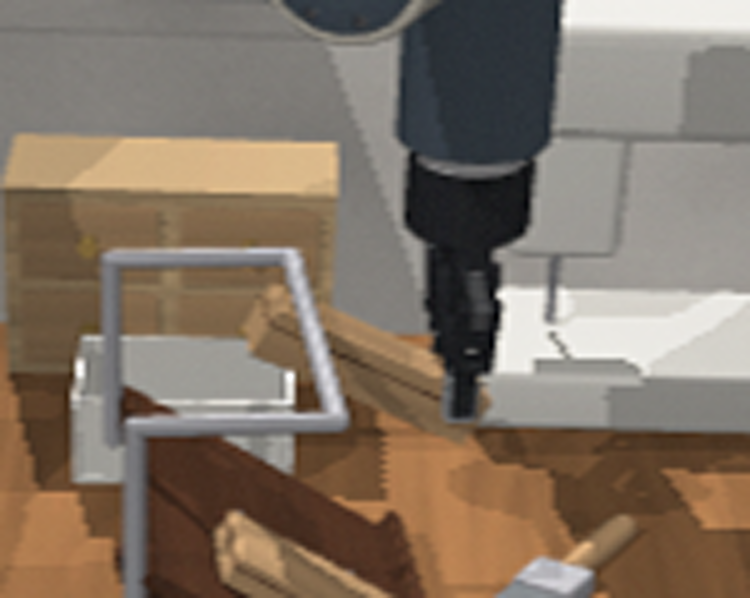

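```bash
python3 -m pendant '[{"grip":0.4,"dp":[-3,0,4],"twist":0},{"grip":0.4,"dp":[-5,-1,8],"twist":0},{"grip":0.4,"dp":[-8,-1,13],"twist":0},{"grip":0.4,"dp":[-10,-1,18],"twist":0},{"grip":0.4,"dp":[-12,-1,23],"twist":0}]' 25;python3 -m pendant '[{"grip":0.4,"dp":[-2,0,5],"twist":0},{"grip":0.4,"dp":[-3,0,10],"twist":0},{"grip":0.4,"dp":[-4,-1,15],"twist":0},{"grip":0.4,"dp":[-5,-1,20],"twist":0},{"grip":0.4,"dp":[-6,-1,24],"twist":0}]' 25
python3 - <<'E'
from station import *
import cv2
for n in("side",):
    g=grab_frame(n); a=g["color"][:,:,::-1]
    if n=="side": a=cv2.resize(a[90:220,270:420],None,fx=5,fy=4.6,interpolation=cv2.INTER_CUBIC)
    cv2.imwrite(f"pics/{n}7.png",a)
s=sense();print(s['position'],s['wrist_force'],s['moment'],s['finger_gap'])
E
```

```text
time_s: 6.85
position: [0.3585, -0.3219, 0.1929]
orientation: [[-0.992, -0.123, 0.0], [-0.123, 0.992, -0.0], [-0.0, -0.0, -1.0]]
wrist_force: [1.8, -0.2, -2.5]
finger_gap: 0.512
time_s: 7.35
position: [0.3527, -0.3228, 0.2167]
orientation: [[-0.992, -0.124, 0.0], [-0.124, 0.992, -0.0], [-0.0, -0.0, -1.0]]
wrist_force: [1.6, 0.0, -3.1]
finger_gap: 0.51
[ 0.35257756 -0.32290776  0.21728852] [ 0.72238772  0.59654804 -1.57839333] [0.19902559 0.18728344 0.10587289] 0.5088699389690107
```

View pics/side7.png

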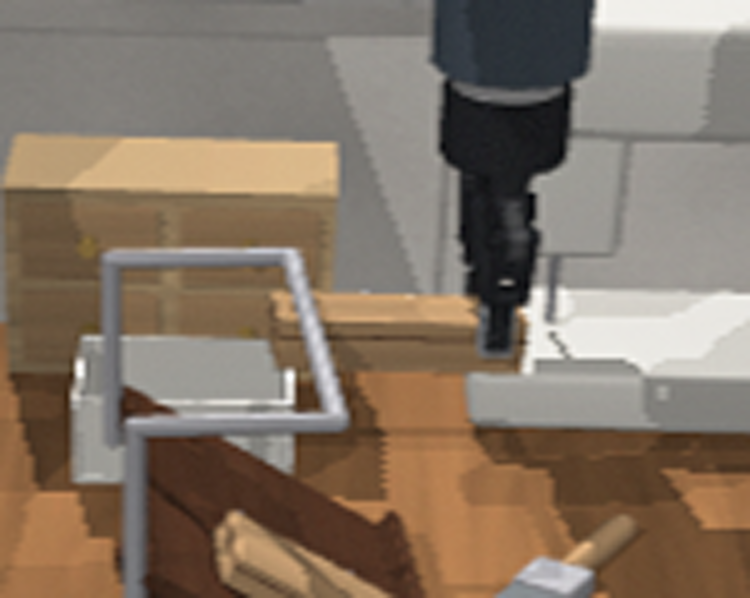

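```bash
python3 -m pendant '[{"grip":0.4,"dp":[-1,0,5],"twist":0},{"grip":0.4,"dp":[-1,0,10],"twist":0},{"grip":0.4,"dp":[-1,0,13],"twist":0},{"grip":0.4,"dp":[-1,0,13],"twist":0}]' 25
python3 - <<'E'
from station import *
import cv2, numpy as np
for n in("side","wrist"):
    g=grab_frame(n); a=g["color"][:,:,::-1]
    if n=="side": a=cv2.resize(a[90:220,270:420],None,fx=5,fy=4.6,interpolation=cv2.INTER_CUBIC)
    cv2.imwrite(f"pics/{n}8.png",a)
s=sense();print(s['position'],s['wrist_force'],s['moment'],s['finger_gap'])
E
```

```text
time_s: 7.8
position: [0.3514, -0.3228, 0.2297]
orientation: [[-0.992, -0.124, -0.0], [-0.124, 0.992, -0.0], [0.0, -0.0, -1.0]]
wrist_force: [-1.2, 1.1, -2.0]
finger_gap: 0.511
[ 0.35170213 -0.3228929   0.22948859] [-0.18061791  0.96321956 -1.6031608 ] [0.01746516 0.21861504 0.028235  ] 0.5073857617852608
```

View pics/side8.png

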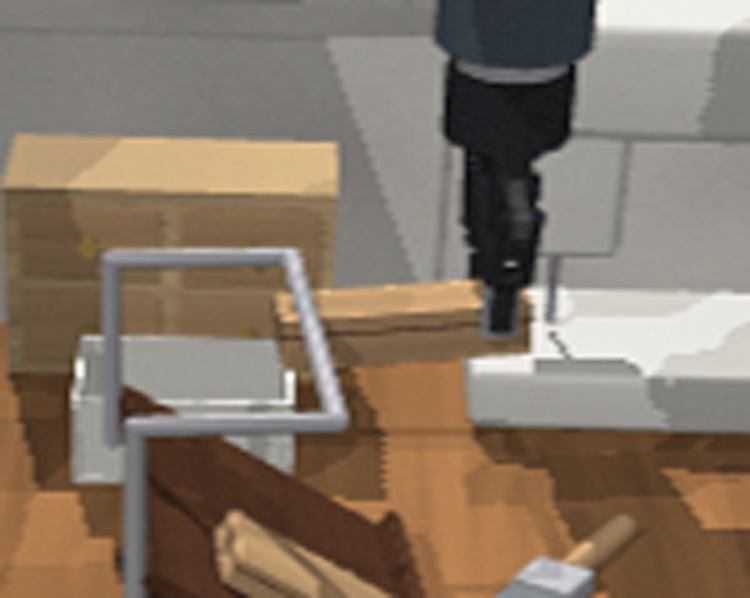

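View pics/wrist8.png

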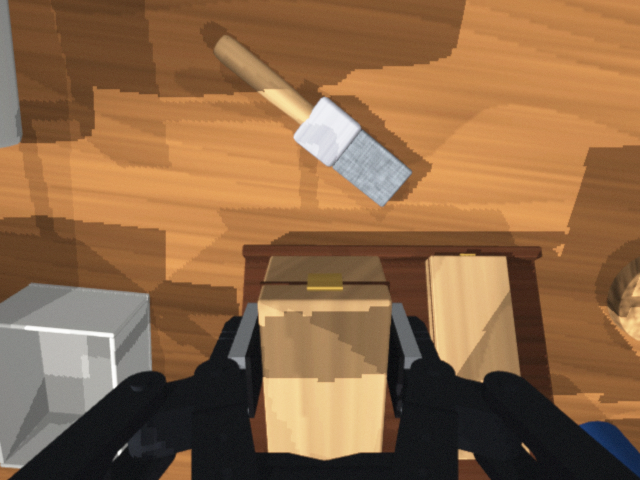

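```bash
python3 -m pendant '[{"grip":0.4,"dp":[-5,-1,-2],"twist":0},{"grip":0.4,"dp":[-15,-2,-3],"twist":0},{"grip":0.4,"dp":[-28,-3,-3],"twist":0},{"grip":0.4,"dp":[-42,-5,-3],"twist":0},{"grip":0.4,"dp":[-52,-6,-3],"twist":0}]' 25;python3 -m pendant '[{"grip":0.4,"dp":[0,15,0],"twist":0},{"grip":0.4,"dp":[0,40,0],"twist":-1},{"grip":0.4,"dp":[0,72,0],"twist":-3},{"grip":0.4,"dp":[0,107,0],"twist":-5},{"grip":0.4,"dp":[0,142,0],"twist":-7}]' 25;python3 -m pendant '[{"grip":0.4,"dp":[0,36,0],"twist":-1},{"grip":0.4,"dp":[2,72,0],"twist":-2},{"grip":0.4,"dp":[6,108,0],"twist":-3},{"grip":0.4,"dp":[12,144,0],"twist":-4},{"grip":0.4,"dp":[20,180,0],"twist":-5.5}]' 25;python3 -c "
from station import *;s=sense();print(s['joints'],s['position'],s['orientation'])"
```

```text
time_s: 8.4
position: [0.2981, -0.3289, 0.2265]
orientation: [[-0.992, -0.123, 0.0], [-0.123, 0.992, -0.0], [-0.0, -0.0, -1.0]]
wrist_force: [0.5, -0.5, -1.3]
finger_gap: 0.51
time_s: 8.9
position: [0.2988, -0.186, 0.2264]
orientation: [[-1.0, 0.001, 0.001], [0.001, 1.0, -0.0], [-0.001, -0.0, -1.0]]
wrist_force: [1.0, 0.1, -0.8]
finger_gap: 0.508
time_s: 9.4
position: [0.3191, -0.0058, 0.2267]
orientation: [[-0.995, 0.095, 0.002], [0.095, 0.995, 0.001], [-0.002, 0.001, -1.0]]
wrist_force: [1.2, -0.3, -0.6]
finger_gap: 0.509
[ 4.87009192e-01 -2.19198249e-01 -4.31941542e-01  3.21305306e-05
 -1.35597455e+00 -2.15287870e+00] [ 0.31905217 -0.00577009  0.22672057] [[-9.95482972e-01  9.49221962e-02  1.85152028e-03]
 [ 9.49240583e-02  9.95484068e-01  9.44955395e-04]
 [-1.75346170e-03  1.11644082e-03 -9.99997839e-01]]
```

```bash
python3 -m pendant '[{"grip":0.4,"dp":[4,40,0],"twist":0},{"grip":0.4,"dp":[10,85,0],"twist":0},{"grip":0.4,"dp":[16,130,0],"twist":0},{"grip":0.4,"dp":[22,175,0],"twist":0},{"grip":0.4,"dp":[31,215,-10],"twist":0}]' 25;python3 -m pendant '[{"grip":0.4,"dp":[8,25,-20],"twist":0},{"grip":0.4,"dp":[10,34,-40],"twist":0},{"grip":0.4,"dp":[10,34,-60],"twist":0},{"grip":0.4,"dp":[10,34,-75],"twist":0},{"grip":0.4,"dp":[10,34,-75],"twist":0}]' 25;python3 - <<'E'
from station import *
import cv2, numpy as np
for n in("side","wrist","scene"):
    g=grab_frame(n); a=g["color"][:,:,::-1]
    if n=="side": a=cv2.resize(a[230:380,230:410],None,fx=4.4,fy=4,interpolation=cv2.INTER_CUBIC)
    if n=="scene": a=cv2.resize(a[150:280,250:420],None,fx=4.6,fy=4.6,interpolation=cv2.INTER_CUBIC)
    if n=="wrist": np.savez("w9.npz",K=g["intrinsics"],T=g["camera_from_world"])
    cv2.imwrite(f"pics/{n}9.png",a)
s=sense();print(s['position'],s['orientation'],s['finger_gap'])
E
```

```text
time_s: 9.9
position: [0.351, 0.2104, 0.2177]
orientation: [[-0.996, 0.093, 0.003], [0.093, 0.996, 0.003], [-0.003, 0.003, -1.0]]
wrist_force: [1.4, -1.4, -0.7]
finger_gap: 0.509
time_s: 10.4
position: [0.3596, 0.2407, 0.1395]
orientation: [[-0.996, 0.095, -0.003], [0.095, 0.996, -0.003], [0.003, -0.003, -1.0]]
wrist_force: [-0.7, -0.5, -0.5]
finger_gap: 0.509
[0.36115556 0.2422847  0.14236785] [[-0.99555022  0.09422181  0.00141706]
 [ 0.09422343  0.99555044  0.00112412]
 [-0.00130484  0.00125263 -0.99999836]] 0.5083809418375381
```

View pics/side9.png

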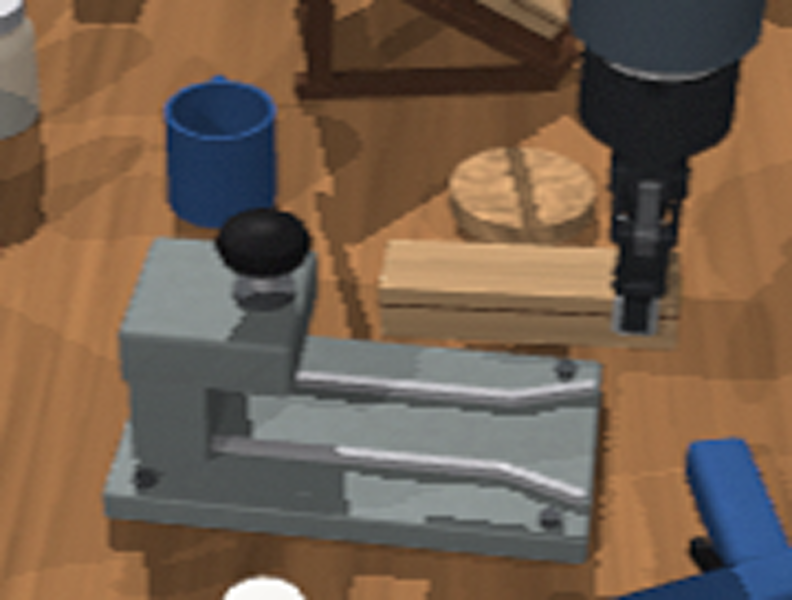

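View pics/wrist9.png

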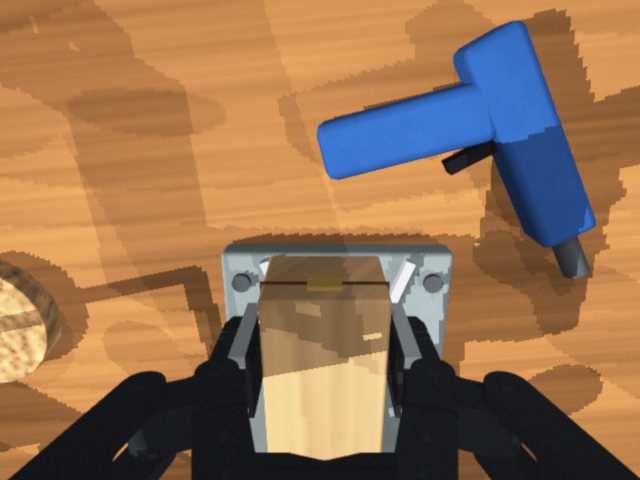

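View pics/scene9.png

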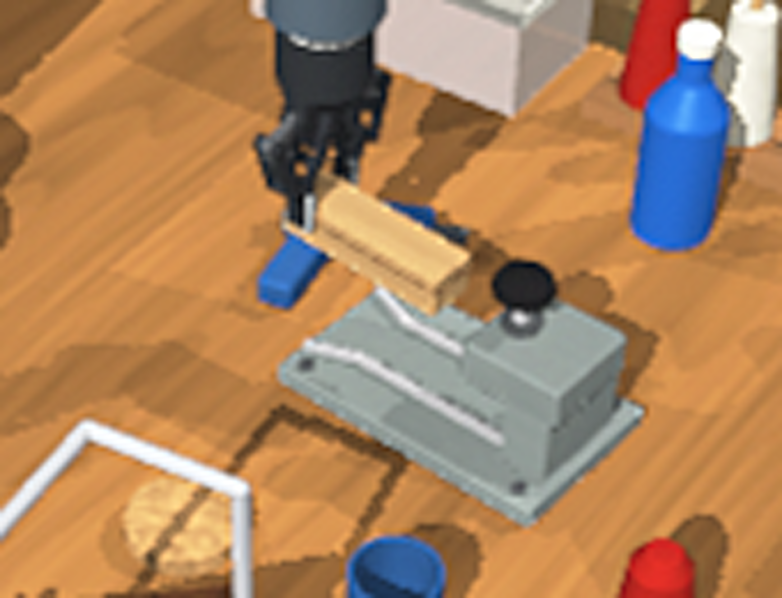

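Run:
```python
from h import *
a=cv2.imread('pics/wrist9.png'); cv2.imwrite('pics/w9z.png',cv2.resize(a[230:330,210:470],None,fx=3,fy=5.5,interpolation=cv2.INTER_CUBIC))
d=np.load('w9.npz'); p,q=np.load('poses.npy')
print(proj('x',place(p,[[-.125,-.075,.02],[-.125,.075,.02],[-.12,-.042,.027],[-.12,.042,.027]]),d['K'],d['T']))
# box orientation in grip: press coords of TCP
import math
c,s=math.cos(p[2]),math.sin(p[2]); v=np.array([.36116,.24228])-p[:2]; print('tcp press',c*v[0]+s*v[1],-s*v[0]+c*v[1])
```

```text
[[216.67016459 257.97043127]
 [451.27432472 258.09637365]
 [267.13613526 269.54285623]
 [401.05057899 269.62205107]]
tcp press -0.13907257086651245 -0.005917939888220285
```

View pics/w9z.png

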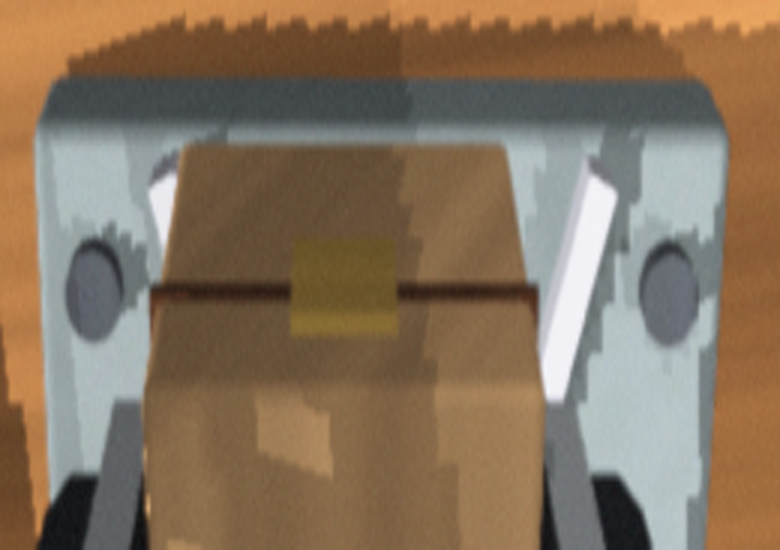

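```bash
python3 -m pendant '[{"grip":0.4,"dp":[12,3,-5],"twist":0},{"grip":0.4,"dp":[23,5,-20],"twist":0},{"grip":0.4,"dp":[23,5,-40],"twist":0},{"grip":0.4,"dp":[23,5,-60],"twist":0},{"grip":0.4,"dp":[23,5,-71],"twist":0}]' 25;python3 -m pendant '[{"grip":0.4,"dp":[0,0,0],"twist":0},{"grip":0.4,"dp":[0,0,0],"twist":0}]' 25;python3 - <<'E'
from station import *
import cv2, numpy as np
for n in("side","wrist","scene"):
    g=grab_frame(n); a=g["color"][:,:,::-1]
    if n=="side": a=cv2.resize(a[250:380,240:400],None,fx=5,fy=4.6,interpolation=cv2.INTER_CUBIC)
    if n=="scene": a=cv2.resize(a[180:270,290:410],None,fx=6.5,fy=6.5,interpolation=cv2.INTER_CUBIC)
    if n=="wrist": np.savez("w10.npz",K=g["intrinsics"],T=g["camera_from_world"])
    cv2.imwrite(f"pics/{n}10.png",a)
s=sense();print(s['position'],s['wrist_force'],s['finger_gap'])
E
```

```text
time_s: 11.05
position: [0.3839, 0.247, 0.0693]
orientation: [[-0.996, 0.095, -0.001], [0.095, 0.996, -0.001], [0.001, -0.001, -1.0]]
wrist_force: [-0.2, -0.0, -1.4]
finger_gap: 0.511
time_s: 11.25
position: [0.3843, 0.2476, 0.0711]
orientation: [[-0.996, 0.094, 0.001], [0.094, 0.996, 0.001], [-0.001, 0.001, -1.0]]
wrist_force: [0.8, 1.1, -0.1]
finger_gap: 0.511
[0.3841976  0.24787735 0.07134389] [-0.19205152  0.40613142 -0.35105303] 0.5103666083514597
```

View pics/side10.png

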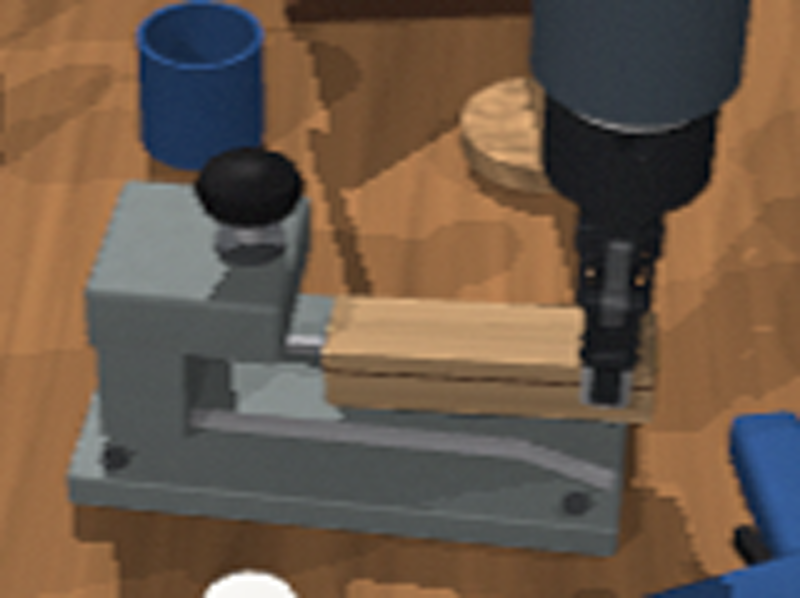

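View pics/wrist10.png

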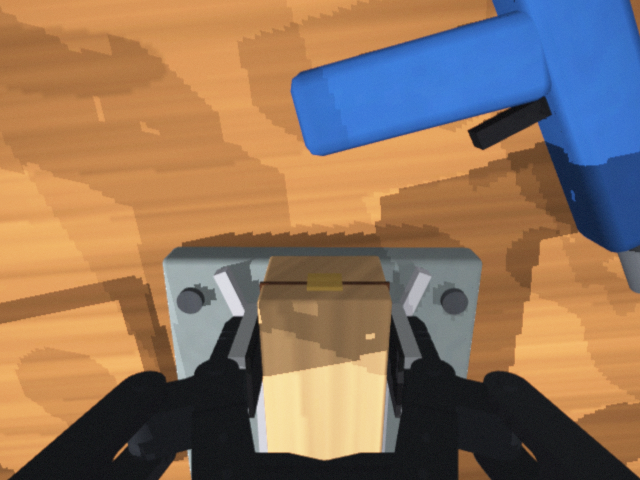

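View pics/scene10.png

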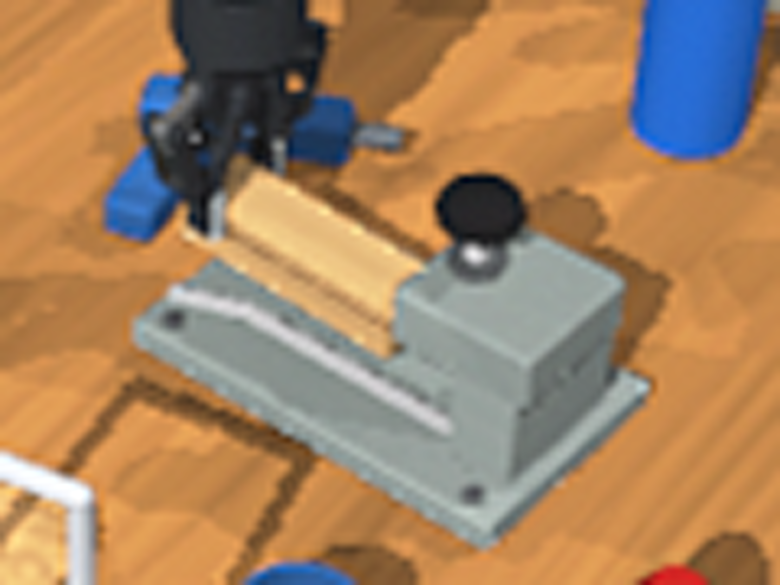

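```bash
python3 -m pendant '[{"grip":0.4,"dp":[0,0,-3],"twist":0},{"grip":0.4,"dp":[0,0,-6],"twist":0},{"grip":0.4,"dp":[0,0,-8],"twist":0},{"grip":0.4,"dp":[0,0,-10],"twist":0},{"grip":0.4,"dp":[0,0,-12],"twist":0}]' 25;python3 -m pendant '[{"grip":0.4,"dp":[0,0,-2],"twist":0},{"grip":0.4,"dp":[0,0,-3],"twist":0},{"grip":0.4,"dp":[0,0,-4],"twist":0},{"grip":0.4,"dp":[0,0,-5],"twist":0},{"grip":0.4,"dp":[0,0,-5],"twist":0}]' 25;python3 - <<'E'
from station import *
import cv2, numpy as np
for n in("side",):
    g=grab_frame(n); a=g["color"][:,:,::-1]
    if n=="side": a=cv2.resize(a[250:380,240:400],None,fx=5,fy=4.6,interpolation=cv2.INTER_CUBIC)
    cv2.imwrite(f"pics/{n}11.png",a)
s=sense();print(s['position'],s['wrist_force'],s['finger_gap'])
E
```

```text
time_s: 11.9
position: [0.3836, 0.2472, 0.0581]
orientation: [[-0.996, 0.094, -0.0], [0.094, 0.996, -0.0], [0.0, -0.0, -1.0]]
wrist_force: [0.7, -0.3, -1.0]
finger_gap: 0.506
time_s: 12.4
position: [0.3837, 0.2474, 0.0533]
orientation: [[-0.996, 0.094, 0.0], [0.094, 0.996, 0.0], [-0.0, 0.0, -1.0]]
wrist_force: [-2.1, 0.6, 2.3]
finger_gap: 0.511
[0.38369141 0.24739974 0.05334315] [-1.32206147  0.05819844  1.89510878] 0.511544670570224
```

View pics/side11.png

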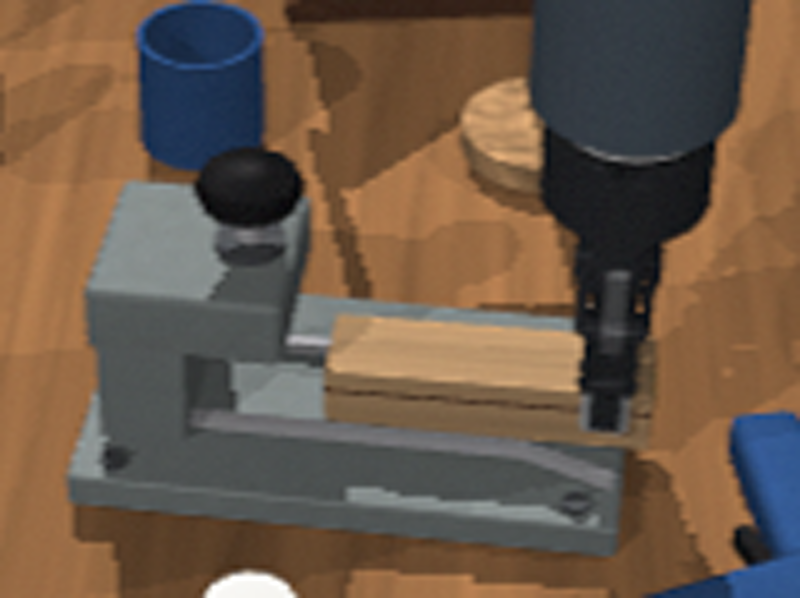

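```bash
python3 -m pendant '[{"grip":0.4,"dp":[0,0,-1],"twist":0},{"grip":0.4,"dp":[0,0,-2],"twist":0},{"grip":0.4,"dp":[0,0,-2],"twist":0}]' 25; python3 -c "
from station import *
for i in range(3):
  grab_frame('side');s=sense();print(s['position'],s['wrist_force'])"
```

```text
time_s: 12.75
position: [0.3836, 0.2473, 0.0512]
orientation: [[-0.996, 0.094, 0.0], [0.094, 0.996, 0.0], [-0.0, 0.0, -1.0]]
wrist_force: [-1.3, -0.0, 2.0]
finger_gap: 0.508
[0.38362304 0.24729313 0.05122968] [-1.59294424 -0.92492277  1.74923904]
[0.38363528 0.24729386 0.05125453] [-2.26480912  2.23627123  0.77936076]
[0.38364393 0.24728196 0.05126929] [-1.52190255  0.59318724  2.87613416]
```

```bash
python3 -m pendant '[{"grip":0.4,"dp":[0,0,-1],"twist":0},{"grip":0.4,"dp":[0,0,-1.5],"twist":0},{"grip":0.4,"dp":[0,0,-1.5],"twist":0}]' 25
python3 - <<'E'
from station import *
import cv2, numpy as np
for n in("side","wrist"):
    g=grab_frame(n); a=g["color"][:,:,::-1];s=sense();print(s['position'],s['wrist_force'])
    if n=="side": a=cv2.resize(a[290:360,300:380],None,fx=10,fy=8,interpolation=cv2.INTER_CUBIC)
    cv2.imwrite(f"pics/{n}12.png",a)
E
```

```text
time_s: 13.2
position: [0.3837, 0.2473, 0.051]
orientation: [[-0.996, 0.094, 0.001], [0.094, 0.996, 0.0], [-0.001, 0.0, -1.0]]
wrist_force: [-6.7, -1.8, 14.2]
finger_gap: 0.51
[0.38369556 0.24733361 0.05096924] [-6.15770415 -0.95011385 14.47729223]
[0.38367495 0.24730961 0.05094569] [-6.43290128 -0.65144218 13.28831303]
```

View pics/side12.png

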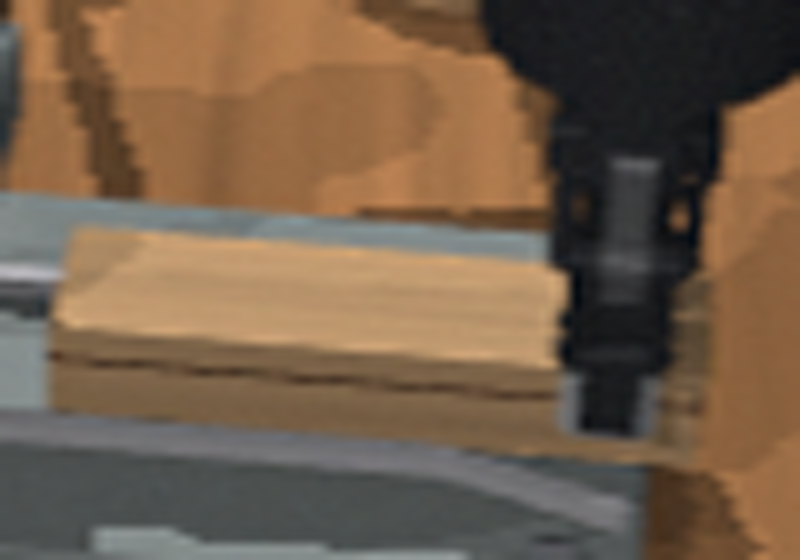

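View pics/wrist12.png

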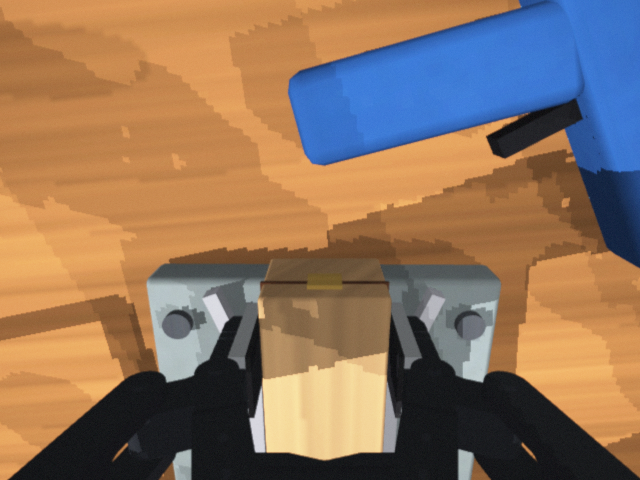

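```bash
python3 -m pendant '[{"grip":0.4,"dp":[0,0,1],"twist":0},{"grip":0.4,"dp":[3,0,1],"twist":0},{"grip":0.4,"dp":[8,-1,1],"twist":0},{"grip":0.4,"dp":[14,-1.5,1],"twist":0},{"grip":0.4,"dp":[20,-2,1],"twist":0}]' 25;python3 -m pendant '[{"grip":0.4,"dp":[7,-0.5,0],"twist":0},{"grip":0.4,"dp":[14,-1.5,0],"twist":0},{"grip":0.4,"dp":[20,-2,0],"twist":0},{"grip":0.4,"dp":[25,-2.5,0],"twist":0},{"grip":0.4,"dp":[28,-2.6,0],"twist":0}]' 25
python3 - <<'E'
from station import *
import cv2, numpy as np
for n in("side","wrist"):
    g=grab_frame(n); a=g["color"][:,:,::-1];s=sense();print(s['position'],s['wrist_force'])
    if n=="side": a=cv2.resize(a[260:370,240:380],None,fx=5.6,fy=5.4,interpolation=cv2.INTER_CUBIC)
    cv2.imwrite(f"pics/{n}13.png",a)
E
```

```text
time_s: 13.8
position: [0.4037, 0.2453, 0.051]
orientation: [[-0.996, 0.094, -0.0], [0.094, 0.996, 0.0], [0.0, 0.0, -1.0]]
wrist_force: [-5.2, -0.0, 7.3]
finger_gap: 0.509
time_s: 14.3
position: [0.4318, 0.2426, 0.051]
orientation: [[-0.996, 0.094, -0.0], [0.094, 0.996, 0.0], [0.0, -0.0, -1.0]]
wrist_force: [-5.4, 0.6, 8.0]
finger_gap: 0.512
[0.43215016 0.2426427  0.05101965] [-2.86077353 -0.48724988  6.52466755]
[0.43216848 0.24262263 0.05101925] [-1.92795179 -1.08586822  5.67995678]
```

View pics/side13.png

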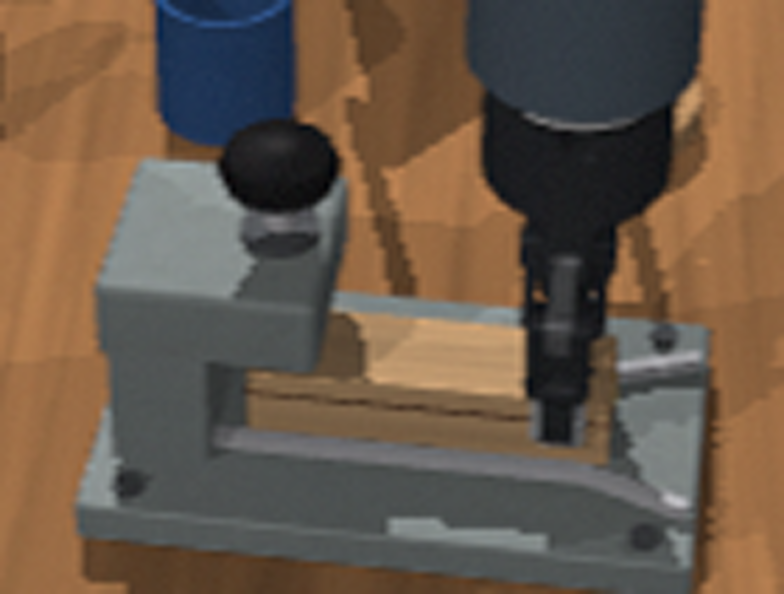

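View pics/wrist13.png

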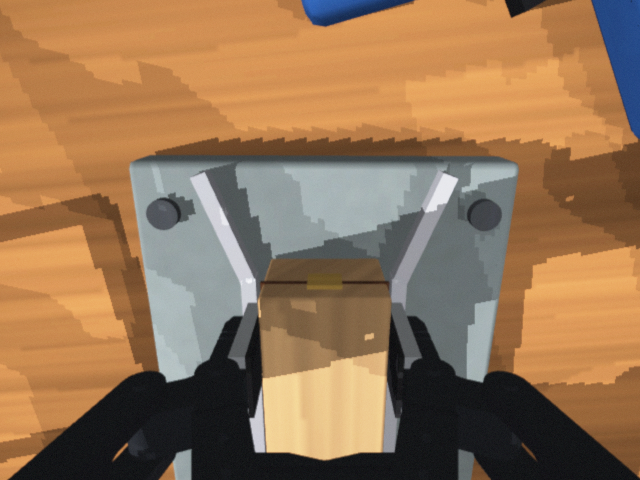

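```bash
python3 -m pendant '[{"grip":0.4,"dp":[2,0,0],"twist":0},{"grip":0.4,"dp":[4,-0.3,0],"twist":0},{"grip":0.4,"dp":[6,-0.6,0],"twist":0},{"grip":0.4,"dp":[7,-0.7,0],"twist":0},{"grip":0.4,"dp":[8,-0.8,0],"twist":0}]' 25;python3 -m pendant '[{"grip":0.4,"dp":[0.6,-0.1,0],"twist":0},{"grip":0.4,"dp":[1.2,-0.1,0],"twist":0},{"grip":0.4,"dp":[1.5,-0.2,0],"twist":0}]' 25
python3 - <<'E'
from station import *
import cv2, numpy as np
for n in("side",):
    g=grab_frame(n); a=g["color"][:,:,::-1];s=sense();print(s['position'],s['wrist_force'])
    if n=="side": a=cv2.resize(a[260:370,240:380],None,fx=5.6,fy=5.4,interpolation=cv2.INTER_CUBIC)
    cv2.imwrite(f"pics/{n}14.png",a)
E
```

```text
time_s: 14.9
position: [0.4395, 0.2419, 0.051]
orientation: [[-0.996, 0.094, -0.0], [0.094, 0.996, 0.0], [0.0, -0.0, -1.0]]
wrist_force: [-5.2, -0.2, 7.5]
finger_gap: 0.51
time_s: 15.2
position: [0.441, 0.2417, 0.051]
orientation: [[-0.996, 0.094, -0.0], [0.094, 0.996, 0.0], [0.0, 0.0, -1.0]]
wrist_force: [-4.5, 1.3, 6.9]
finger_gap: 0.508
[0.44108779 0.24167816 0.05099384] [-4.53702887  1.37998187  6.71762906]
```

View pics/side14.png

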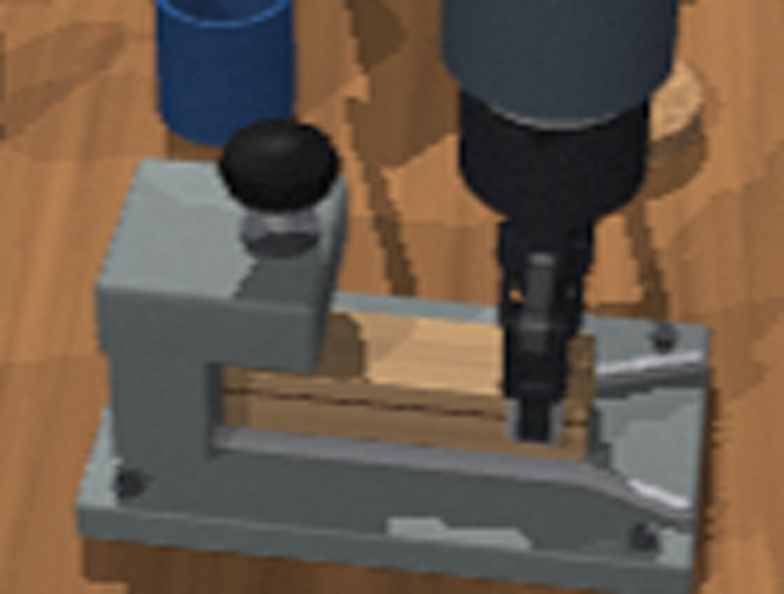

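```bash
python3 -m pendant '[{"grip":0.4,"dp":[0.5,0,0],"twist":0},{"grip":0.4,"dp":[1,-0.1,0],"twist":0},{"grip":0.4,"dp":[1.5,-0.1,0],"twist":0}]' 25|grep -E "pos|force";python3 -m pendant '[{"grip":0.4,"dp":[0.5,0,0],"twist":0},{"grip":0.4,"dp":[1,-0.1,0],"twist":0}]' 25|grep -E "pos|force"
```

```text
position: [0.4425, 0.2416, 0.051]
wrist_force: [-5.5, 0.9, 6.9]
position: [0.4434, 0.2415, 0.051]
wrist_force: [-8.2, 0.6, 9.6]
```

```bash
python3 -m pendant '[{"grip":0.4,"dp":[0.5,0,0],"twist":0},{"grip":0.4,"dp":[1,-0.1,0],"twist":0}]' 25|grep -E "pos|force"
```

```text
position: [0.4435, 0.2414, 0.051]
wrist_force: [-11.0, 2.5, 11.6]
```

```bash
python3 -m pendant '[{"grip":0.1,"dp":[0,0,0],"twist":0},{"grip":-0.1,"dp":[0,0,0],"twist":0},{"grip":-0.3,"dp":[0,0,0],"twist":0},{"grip":-0.4,"dp":[0,0,0],"twist":0},{"grip":-0.4,"dp":[0,0,0],"twist":0}]' 25|grep -E "pos|force|gap"
python3 - <<'E'
from station import *
import cv2, numpy as np
for n in("side","wrist"):
    g=grab_frame(n); a=g["color"][:,:,::-1];s=sense();print(s['position'],s['wrist_force'])
    if n=="side": a=cv2.resize(a[260:370,240:380],None,fx=5.6,fy=5.4,interpolation=cv2.INTER_CUBIC)
    cv2.imwrite(f"pics/{n}15.png",a)
E
```

```text
position: [0.4447, 0.2411, 0.0505]
wrist_force: [0.0, 0.2, 0.5]
finger_gap: 0.701
[0.44465484 0.24116343 0.05054089] [0.0735889  0.03868811 0.62428887]
[0.44466571 0.24122083 0.05062173] [ 0.32769192  0.21863044 -0.37160396]
```

View pics/side15.png

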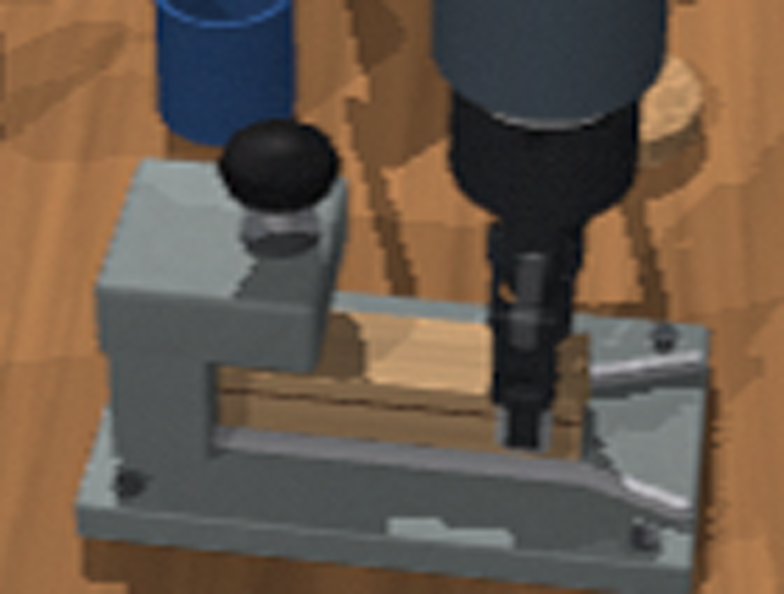

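View pics/wrist15.png

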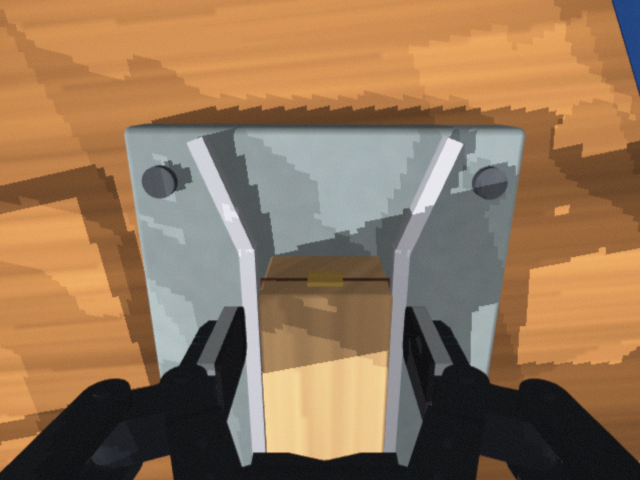

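Run:
```python
from h import *
from station import grab_frame
g=grab_frame("wrist"); a=g["color"][:,:,::-1]; cv2.imwrite('pics/w16.png',cv2.resize(a[110:310,110:540],None,fx=1.8,fy=3,interpolation=cv2.INTER_CUBIC))
d=dict(K=g["intrinsics"],T=g["camera_from_world"]); np.savez('w16.npz',**d)
p,q=np.load('poses.npy')
obs=[((-.125,-.075,.02),(126,134)),((-.125,.075,.02),(524,134)),((-.08,-.027,.027),(254.5,250)),((-.08,.027,.027),(396,250))]
f=lambda v:np.concatenate([proj('x',place(v,o[0]),d['K'],d['T'])[0]-o[1] for o in obs])
r=least_squares(f,p);print(r.x-p,r.fun.round(1),r.x)
print('box end pred (home) bottom/top', proj('x',place(r.x,[[-.075,-.022,.02],[-.075,.022,.02],[-.075,-.022,.056],[-.075,.022,.056]]),d['K'],d['T']).round(1))
```

```text
[-0.00153858  0.00232379  0.00032374] [-5.6 -2.1  6.  -2.2  0.5  3.5 -0.8  3.5] [ 0.49863691  0.23746972 -0.09347702]
box end pred (home) bottom/top [[270.7 258.8]
 [379.4 258.8]
 [257.  300.3]
 [393.3 300.3]]
```

View pics/w16.png

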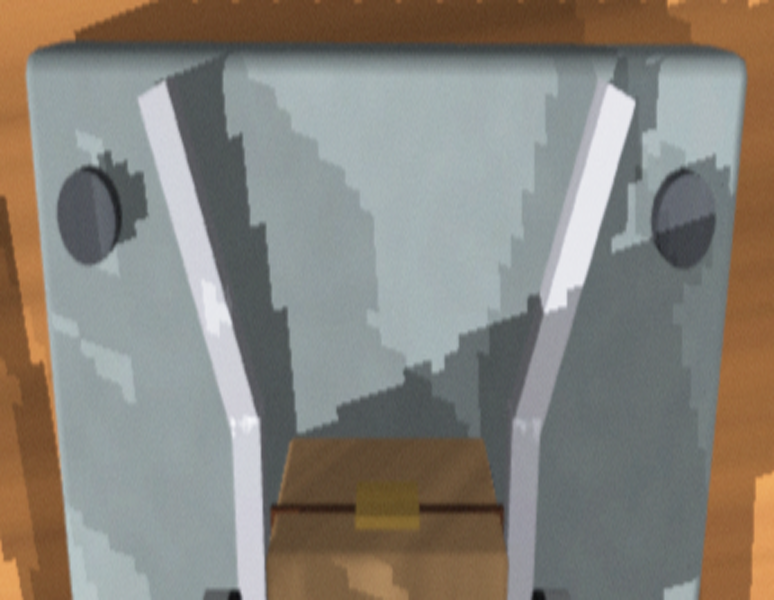

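```bash
python3 -m pendant '[{"grip":-0.4,"dp":[0,0,15],"twist":0},{"grip":-0.4,"dp":[0,0,45],"twist":0},{"grip":0,"dp":[-20,2,45],"twist":0},{"grip":0.6,"dp":[-46,4.3,45],"twist":0},{"grip":1,"dp":[-46,4.3,45],"twist":0}]' 20|grep -E "pos|force|gap";python3 -m pendant '[{"grip":1,"dp":[0,0,0],"twist":0},{"grip":1,"dp":[0,0,-15],"twist":0},{"grip":1,"dp":[0,0,-30],"twist":0},{"grip":1,"dp":[0,0,-43],"twist":0},{"grip":1,"dp":[0,0,-43],"twist":0}]' 20|grep -E "pos|force|gap"
python3 - <<'E'
from station import *
import cv2, numpy as np
for n in("side","wrist"):
    g=grab_frame(n); a=g["color"][:,:,::-1];s=sense();print(s['position'],s['wrist_force'])
    if n=="side": a=cv2.resize(a[260:370,240:380],None,fx=5.6,fy=5.4,interpolation=cv2.INTER_CUBIC)
    cv2.imwrite(f"pics/{n}17.png",a)
E
```

```text
position: [0.3965, 0.2454, 0.0959]
wrist_force: [-0.0, 0.8, 0.6]
finger_gap: 0.188
position: [0.3983, 0.2447, 0.0511]
wrist_force: [-0.7, 0.0, 0.0]
finger_gap: -0.0
[0.39882904 0.24519079 0.05220735] [-0.10441743 -0.78842681  0.74670301]
[0.3991903  0.24564567 0.05290022] [-0.17186753 -0.37303743  0.38343808]
```

View pics/side17.png

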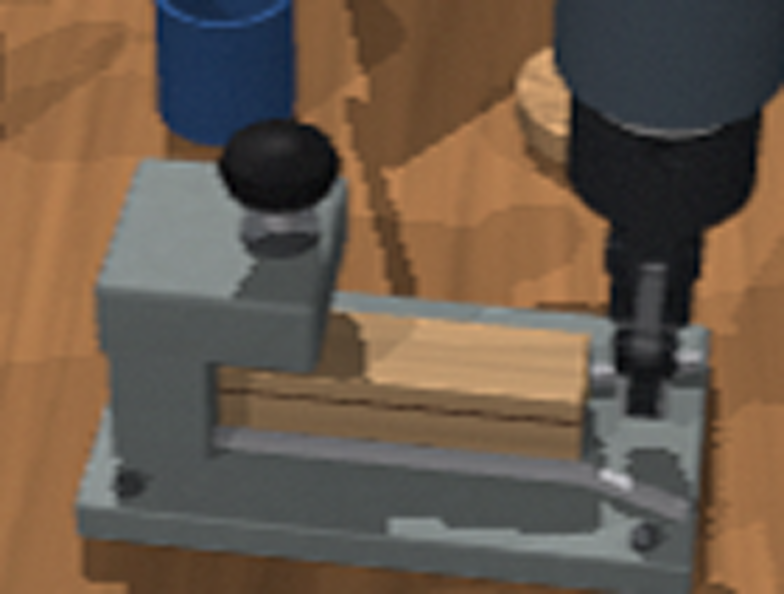

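View pics/wrist17.png

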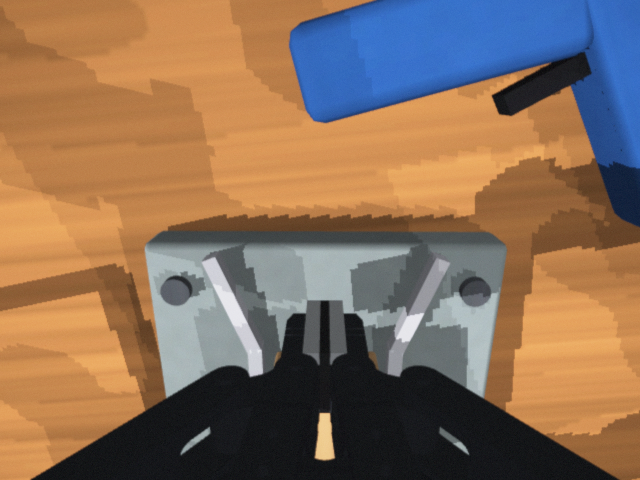

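```bash
python3 -m pendant '[{"grip":1,"dp":[3,-0.3,-2],"twist":0},{"grip":1,"dp":[6,-0.6,-3],"twist":0},{"grip":1,"dp":[8,-0.8,-3],"twist":0},{"grip":1,"dp":[9,-0.9,-3],"twist":0},{"grip":1,"dp":[10,-1,-3],"twist":0}]' 20|grep -E "pos|force";python3 -m pendant '[{"grip":1,"dp":[0.7,-0.1,0],"twist":0},{"grip":1,"dp":[1.4,-0.1,0],"twist":0},{"grip":1,"dp":[2,-0.2,0],"twist":0}]' 20|grep -E "pos|force"
```

```text
position: [0.4088, 0.2447, 0.0499]
wrist_force: [0.5, -0.5, -0.3]
position: [0.4106, 0.2445, 0.0498]
wrist_force: [0.0, -0.8, 0.5]
```

```bash
python3 -m pendant '[{"grip":1,"dp":[0.6,-0.1,0],"twist":0},{"grip":1,"dp":[1.2,-0.1,0],"twist":0}]' 20|grep -E "pos|force"
```

```text
position: [0.4115, 0.2443, 0.0497]
wrist_force: [-4.0, 1.2, 2.7]
```

```bash
python3 -m pendant '[{"grip":1,"dp":[0.6,-0.1,0],"twist":0},{"grip":1,"dp":[1.2,-0.1,0],"twist":0}]' 20|grep -E "pos|force"
```

```text
position: [0.4116, 0.2443, 0.0497]
wrist_force: [-10.2, 2.7, 7.6]
```

```bash
python3 -m pendant '[{"grip":1,"dp":[-5,0.5,0],"twist":0},{"grip":1,"dp":[-15,1.5,10],"twist":0},{"grip":1,"dp":[-15,1.5,55],"twist":0},{"grip":1,"dp":[-15,1.5,105],"twist":0},{"grip":1,"dp":[-15,1.5,155],"twist":0}]' 20|grep -E "pos|force";python3 -m pendant '[{"grip":1,"dp":[35,-3,5],"twist":0},{"grip":1,"dp":[80,-7,5],"twist":0},{"grip":1,"dp":[125,-11,5],"twist":0},{"grip":1,"dp":[154,-14,5],"twist":0},{"grip":1,"dp":[154,-14,5],"twist":0}]' 20|grep -E "pos|force"
python3 - <<'E'
from station import *
import cv2, numpy as np
for n in("side","scene","wrist"):
    g=grab_frame(n); a=g["color"][:,:,::-1];s=sense();print(s['position'],s['wrist_force'])
    if n=="side": a=cv2.resize(a[220:370,210:380],None,fx=4.6,fy=4,interpolation=cv2.INTER_CUBIC)
    if n=="scene": a=cv2.resize(a[150:270,290:430],None,fx=5.6,fy=5,interpolation=cv2.INTER_CUBIC)
    cv2.imwrite(f"pics/{n}18.png",a)
E
```

```text
position: [0.3973, 0.2452, 0.2074]
wrist_force: [0.5, 2.0, -0.2]
position: [0.5542, 0.2309, 0.209]
wrist_force: [0.3, 0.2, 0.7]
[0.55266428 0.2312239  0.20927507] [-0.67641796 -0.54147218  0.67553061]
[0.55185075 0.2315288  0.20976585] [-0.18218159 -0.10863711 -1.0443873 ]
[0.55137091 0.23174552 0.21015082] [ 0.33679055 -0.13749423  0.81325856]
```

View pics/side18.png

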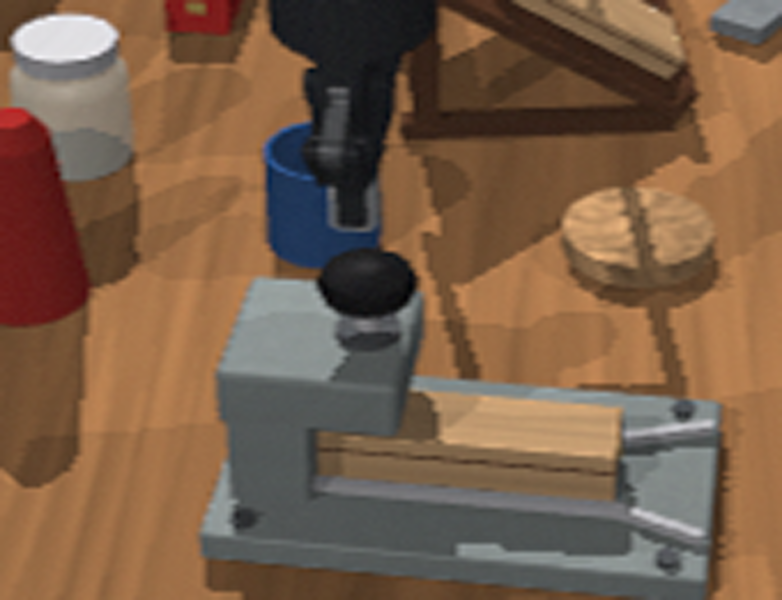

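View pics/scene18.png

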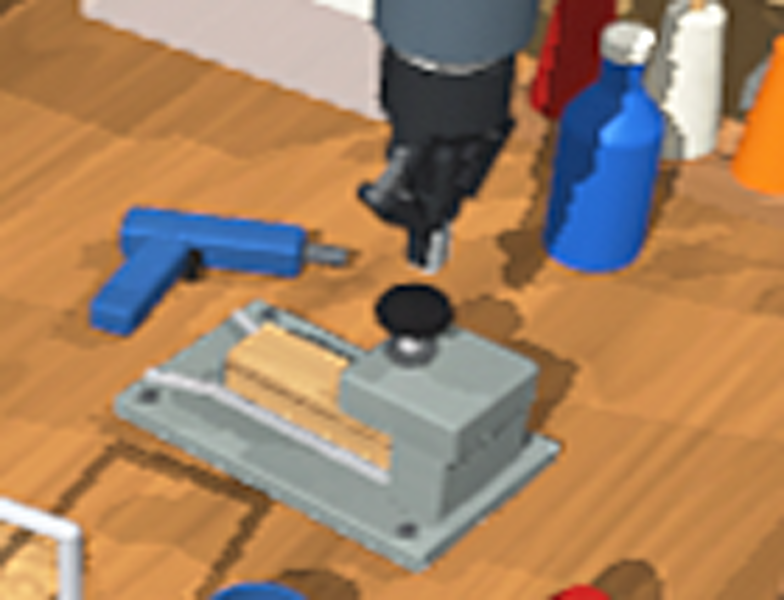

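View pics/wrist18.png

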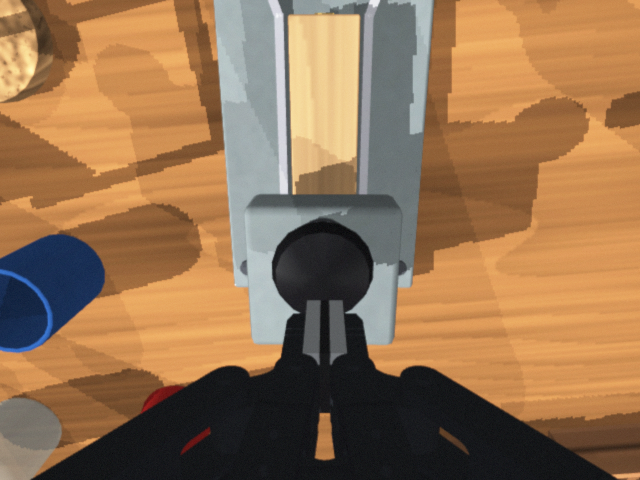

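Run:
```python
from h import *
from station import *
s=sense(); g=grab_frame("wrist"); P=s['position']
print(P,proj('x',[[P[0],P[1],.162],[P[0],P[1],.193]],g["intrinsics"],g["camera_from_world"]), [r for r in look_for("plunger",g)][:2])
g=grab_frame("side");print(proj('side',[[P[0],P[1],.162]]),look_for("plunger",g)[:1])
```

```text
[0.55137091 0.23174552 0.21015082] [[322.09680077 286.70544447]
 [321.64983294 321.35777018]] [{'box': [0.418, 0.4606, 0.5875, 0.6594], 'p': 0.96}, {'box': [0.0008, 0.001, 0.0819, 0.2171], 'p': 0.54}]
[[289.62168416 286.47360409]] [{'box': [0.4364, 0.5892, 0.4703, 0.6329], 'p': 0.83}]
```

```bash
python3 -m pendant '[{"grip":1,"dp":[-2,0,-12],"twist":0},{"grip":1,"dp":[-2,0,-22],"twist":0},{"grip":1,"dp":[-2,0,-27],"twist":0},{"grip":1,"dp":[-2,0,-30],"twist":0},{"grip":1,"dp":[-2,0,-33],"twist":0}]' 20|grep -E "pos|force";python3 -m pendant '[{"grip":1,"dp":[0,0,-3],"twist":0},{"grip":1,"dp":[0,0,-6],"twist":0},{"grip":1,"dp":[0,0,-9],"twist":0},{"grip":1,"dp":[0,0,-11],"twist":0},{"grip":1,"dp":[0,0,-11],"twist":0}]' 20|grep -E "pos|force"
```

```text
position: [0.5497, 0.2317, 0.1772]
wrist_force: [-3.9, 0.2, 5.1]
position: [0.5498, 0.2317, 0.1671]
wrist_force: [-6.6, 0.0, 9.2]
```

```bash
python3 -m pendant '[{"grip":1,"dp":[0,0,-2],"twist":0},{"grip":1,"dp":[0,0,-4],"twist":0},{"grip":1,"dp":[0,0,-5],"twist":0},{"grip":1,"dp":[0,0,-5],"twist":0}]' 20|grep -E "pos|force"; python3 -m pendant '[{"grip":1,"dp":[0,0,-1],"twist":0},{"grip":1,"dp":[0,0,-1],"twist":0}]' 20|grep -E "pos|force"
```

```text
position: [0.5499, 0.2317, 0.1631]
wrist_force: [-7.3, -0.3, 11.5]
position: [0.5499, 0.2317, 0.163]
wrist_force: [-9.1, -1.1, 17.7]
```

```bash
python3 -m pendant '[{"grip":1,"dp":[0,0,-0.7],"twist":0},{"grip":1,"dp":[0,0,-0.7],"twist":0}]' 20|grep -E "pos|force"
python3 - <<'E'
from station import *
import cv2
g=grab_frame("side"); a=g["color"][:,:,::-1]
cv2.imwrite("pics/side19.png",cv2.resize(a[220:370,210:380],None,fx=4.6,fy=4,interpolation=cv2.INTER_CUBIC))
print(sense()['wrist_force'])
E
```

```text
position: [0.5499, 0.2317, 0.163]
wrist_force: [-12.6, -1.7, 20.0]
[-10.80667353  -0.59629261  20.22298115]
```

View pics/side19.png

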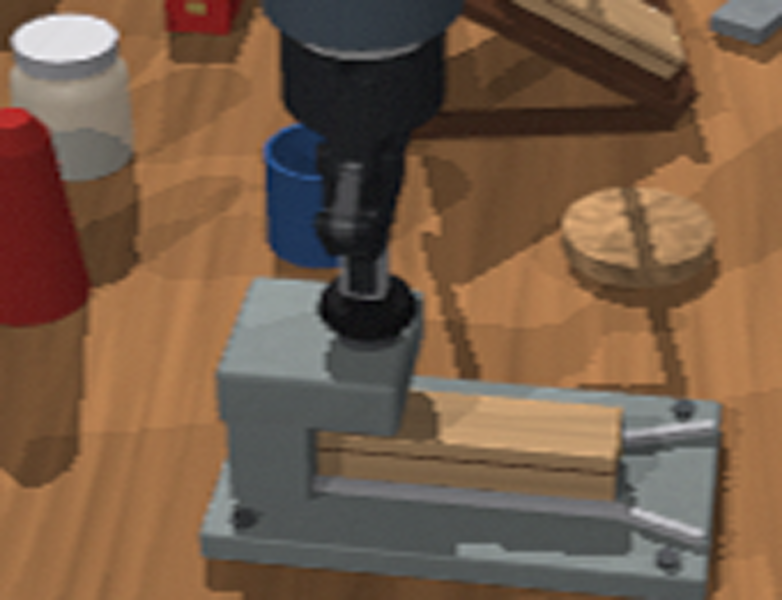

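Plunger fully down: its neck is hidden and travel stalled at 16 mm. Now I let it spring back and retreat.

```bash
python3 -m pendant '[{"grip":1,"dp":[0,0,4],"twist":0},{"grip":1,"dp":[0,0,10],"twist":0},{"grip":1,"dp":[0,0,20],"twist":0},{"grip":1,"dp":[0,0,45],"twist":0},{"grip":1,"dp":[0,0,80],"twist":0}]' 20|grep -E "pos|force"; python3 -m pendant '[{"grip":1,"dp":[-40,0,10],"twist":0},{"grip":1,"dp":[-90,0,10],"twist":0},{"grip":1,"dp":[-130,0,10],"twist":0},{"grip":1,"dp":[-140,0,10],"twist":0},{"grip":1,"dp":[-140,0,10],"twist":0}]' 20
python3 - <<'E'
from station import *
import cv2
for n in("side","scene","wrist"):
    g=grab_frame(n); a=g["color"][:,:,::-1]
    if n=="side": a=cv2.resize(a[130:370,180:420],None,fx=3,fy=2.5,interpolation=cv2.INTER_CUBIC)
    cv2.imwrite(f"pics/{n}20.png",a)
E
```

```text
position: [0.5494, 0.2314, 0.2383]
wrist_force: [0.4, 0.8, 0.3]
time_s: 23.1
position: [0.4093, 0.232, 0.25]
orientation: [[-0.996, 0.092, 0.002], [0.092, 0.996, 0.002], [-0.001, 0.002, -1.0]]
wrist_force: [0.4, 0.3, -0.3]
finger_gap: 0.006
```

View pics/side20.png

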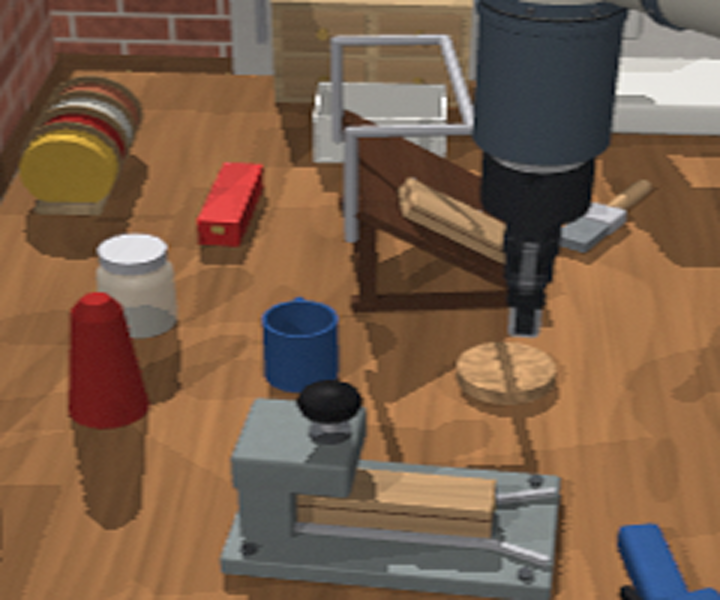

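View pics/scene20.png

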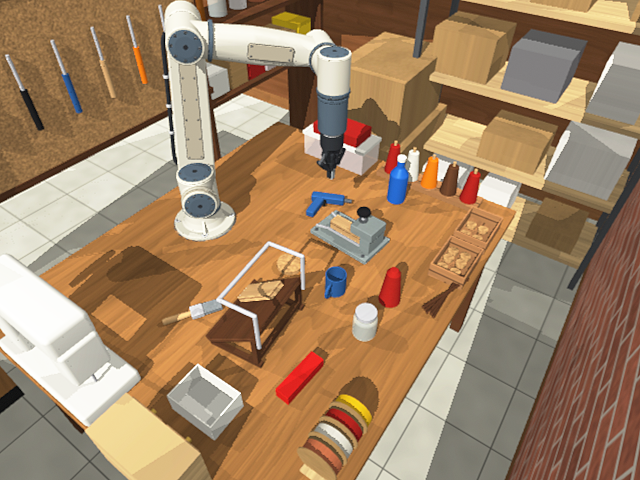

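View pics/wrist20.png

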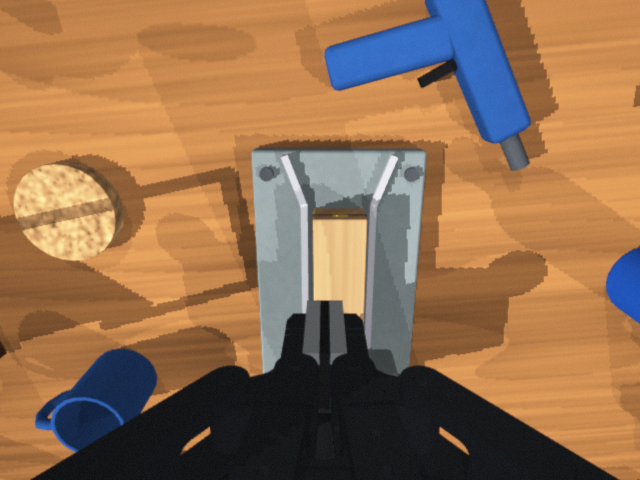

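The pictures show the box flat, lid up and home between the rails. The plunger is up, nothing else has moved and the arm is clear, so I'm handing in.

```bash
python3 -c "
from station import *;print(finish_job())"
```

```text
the job is handed in; nothing more can be done
None
```

The tall box is home in the press with its lid stamped. I handed the job in at about 23 s of robot time; no verdict was reported.

**Taking the box:** The move command can't tilt the tool, so I couldn't take the box square to the board as you described. I gripped its low end from straight above at 25 N, lifted it clear of the ledge and turned it flat in the grip. To turn it I pressed its upper end lightly (about 3 N) against the underside of the hanging rail. The box did touch that rail.

**Setting it down and sliding it in:** I lowered the box slowly between the press rails. The downward force reached about 14 N for a moment once it lay flat. I slid it in until it met the stop at about 11 N and let go. A second push from behind with closed fingers also stopped dead, at about 10 N.

**Stamping:** The plunger went down until it stopped, 16 mm after first contact at 20 N, and sprang back up when I lifted off.

**Last checks:**
- The final pictures show the box flat, lid up, between the rails with its end under the press head. The plunger is up and the arm is clear of everything.
- The flat box, the mug and the other visible items look unmoved.
- The wrist camera and the fixed cameras disagreed by 2–3 mm on where the press is. The box's end position matched home to about 1 mm; the two firm stops are the better evidence.
- I couldn't see the stamp mark itself, because it is under the head.

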